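# Stand the dummy-load tray level on wedge packs

## Robot

A 6-joint arm with a two-finger parallel gripper is mounted at the origin on the work surface. World frame = base frame: x ahead of the robot, y to its left, z up, the work surface at z = 0. Lengths are in mm, angles in rad, forces in N, time in s.
With the tool pointing down it reaches from about 400 to 925 mm from the base axis. Payload 12.5 kg.
Tool frame: the origin (TCP) lies midway between the tips of the shut fingers; the grasp point (between the pads) lies 19 mm behind it; z points along the fingers, y is the direction in which the jaws open and shut (so a half turn about z gives the same grasp; the last joint's range is limited). The gripper opens to 95 mm and grips with 3 to 60 N. Pads are 20 mm wide; open, the fingers measure 119 mm over their backs; the gripper's body (75 mm by 180 mm) begins 59 mm behind the grasp point.
Start: joints at [1.109, 0.491, 1.559, -0, 1.092, -0.106], TCP at [217.697, 585.879, 214.661] pointing down, gripper open.
Joint ranges: [-3.1, 3.1], [-0.84, 2.19], [0.05, 2.79], [-1.13, 4.28], [0.06, 2.93], [-2.69, 2.69]. Speed limits (rad/s): [2.22, 2.22, 2.79, 3.14, 3.14, 3.14].

## Interface

Orientations are given as [roll, pitch, yaw] about the fixed x, y, z axes, in that order (R = Rz(yaw) Ry(pitch) Rx(roll)).
In Python, from cell import env gives the robot as it stands.
- The arm moves only by the tool drive_tool, never from a script. Its argument "increments" is a list of rows, each a list of 2 entries, a list of its own where there are three numbers: the shift along the tool's x, y, z as a fraction of full scale, then the turn, a rotation vector about the tool's x, y, z as a fraction of full scale. In form: [[[x, y, z], [ax, ay, az]], ...]. A call has 1 to 5 rows; each row shifts and turns the commanded pose from where the row before left it, along the tool's axes as they then stand; what a row does not reach is not made up. Full scale, the value 1, is 30 mm for a shift and 0.08 rad for a turn. A row lasts 1/12 s, in which the tool goes at most 41.7 mm and 7.16 degrees, less where a joint would pass 70% of its speed; a pose out of reach is approached as far as the arm can. A call with a number of a shift or a turn outside -1 to 1 is refused whole. A call with a gripper value outside its range is refused whole. "jaw" is the opening, from -1 (shut) to 1 (fully open), so that 0 is half open, set as the call begins (left out, the last holds). The fingers move at their own pace and stop on an object; the grip force is fixed at half the most. Time passes only in rows, so rows that do not move let the fingers close. It gives the time, the measured TCP pose, the force and the opening at its end, in the units of the state.
- env.state(): the state, without advancing time (a new reading comes with each control period).
- env.read_camera(name): name is "scene" or "top"; returns a dict with "pixels" (420x560x3 uint8, blue, green, red), "vertical_fov" (degrees; the focal length in pixels is half the picture's height over the tangent of half this angle, whatever the lens; pixels are square), "cx", "cy" (the principal point, pixels), "k1" (the pictures are not rectified: a ray, as slopes to the right and down, at radius r is drawn at 1 + k1 r^2 times it, then the intrinsics apply), "world_to_cam" (4x4, takes a point from world to camera coordinates). Camera axes: x right, y down, z forward; pixel columns grow to the right and rows downward; lengths in mm; the calibration is good to about 2 mm. A picture is of the moment at which its call begins. There is no depth.
- env.job_done(): hands the job in, once; it reports no verdict.
Trained networks look in a picture, given as the dict that the camera call returned (one of the last four; its "shot" number tells which), for a name from the list of things; names that differ only in an ending like _2 or _b are one class to them, and where a whole thing is asked for, a point or a joint stands for the part that bears it (a point fixed in the world has none). Each returns a list of dicts, best first, with "score" (0 to 1); they miss things now and then, are a little off and sometimes report something else, mostly with a low value. They report only what shows in the picture. A call takes as long as a camera call. They do not tell look-alikes from the thing itself.
- env.boxes_of(target, picture): "point" ([x, y, z] in mm, in world coordinates, good to about 4 mm: the middle of the surface that is visible of it).
- env.tip_of(target, picture): "point" ([x, y, z] in mm, in world coordinates, good to about 4 mm: a listed point, or the origin of a listed thing).
The state is a dict: "t": time; "joints": joint angles; "qvel": joint speeds; "tau": joint torques, N m; "eef_pos": TCP position; "tcp_rot": TCP orientation; "ft_force": force on the tool from outside, world axes, zero at the start; "moment": the same for the moment, N m; "opening": opening from 0.0 (shut) to 1.0 (fully open).
Only numpy, scipy, OpenCV 4.12 (cv2) and the standard library are available. Lean on these libraries where they do the work, as an engineer would, in place of code of your own. Each camera call takes 0.05 s, during which the arm holds its last target.

## Task

Make a raised stand to keep the hot load resistors off the desk: pick out the two matching pairs among the wooden wedge offcuts and stack each pair on the cork mat, one wedge squarely on top of its mate with thick end over thin end, so that you get two packs with level tops. Lay the aluminium tray, lips up, level across both packs with one pack under each half, then lay every cream ceramic resistor block flat on the tray floor, at least a finger's width of air between any two. Leave the red test button unpressed and do not shift the transformer, toggle plate or capacitor.

Things in the scene. Friction and masses are not known exactly. Their poses are not given: they have to be found in the camera images.
- mat: thin brown cork mat fixed on the desk, 240 mm long (its x), 110 mm wide (its y), 3 mm thick; origin at the centre of its underside, at desk height
- wedge_a1_c (a point): centre (half-way up) of a plain brown hardwood wedge offcut: 80 mm long (its x), 48 mm wide (its y), flat underside, top rising evenly from 19 mm at the thin end (-x) to 27 mm at the thick end (+x), 23 mm at the middle (slope 5.7 degrees); a corner 18 mm long and 16 mm wide is sawn out of the thin end at its +y side. The centre lies 11.5 mm above the underside. Matches wedge_a2. About 65 g; the wood does not slip on these slopes.
- wedge_a1_top (a point): middle of the sloping top face of that wedge, 23 mm above its underside; this frame's z is square to the sloping face (it points straight up when that face is level), its x runs up the slope to the thick end
- wedge_a2_c (a point): centre (half-way up) of a plain brown hardwood wedge offcut: 80 mm long (its x), 48 mm wide (its y), flat underside, top rising evenly from 19 mm at the thin end (-x) to 27 mm at the thick end (+x), 23 mm at the middle (slope 5.7 degrees); a corner 18 mm long and 16 mm wide is sawn out of the thin end at its +y side. The centre lies 11.5 mm above the underside. Matches wedge_a1. About 65 g; the wood does not slip on these slopes.
- wedge_a2_top (a point): middle of the sloping top face of that wedge, 23 mm above its underside; this frame's z is square to the sloping face (it points straight up when that face is level), its x runs up the slope to the thick end
- wedge_b1_c (a point): centre (half-way up) of a plain brown hardwood wedge offcut: 80 mm long (its x), 40 mm wide (its y), flat underside, top rising evenly from 14 mm at the thin end (-x) to 32 mm at the thick end (+x), 23 mm at the middle (slope 12.7 degrees); a corner 14 mm long and 13 mm wide is sawn out of the thick end at its +y side. The centre lies 11.5 mm above the underside. Matches wedge_b2. About 65 g; the wood does not slip on these slopes.
- wedge_b1_top (a point): middle of the sloping top face of that wedge, 23 mm above its underside; this frame's z is square to the sloping face (it points straight up when that face is level), its x runs up the slope to the thick end
- wedge_b2_c (a point): centre (half-way up) of a plain brown hardwood wedge offcut: 80 mm long (its x), 40 mm wide (its y), flat underside, top rising evenly from 14 mm at the thin end (-x) to 32 mm at the thick end (+x), 23 mm at the middle (slope 12.7 degrees); a corner 14 mm long and 13 mm wide is sawn out of the thick end at its +y side. The centre lies 11.5 mm above the underside. Matches wedge_b1. About 65 g; the wood does not slip on these slopes.
- wedge_b2_top (a point): middle of the sloping top face of that wedge, 23 mm above its underside; this frame's z is square to the sloping face (it points straight up when that face is level), its x runs up the slope to the thick end
- wedge_c_c (a point): centre (half-way up) of a plain brown hardwood wedge offcut: 80 mm long (its x), 44 mm wide (its y), flat underside, top rising evenly from 9 mm at the thin end (-x) to 37 mm at the thick end (+x), 23 mm at the middle (slope 19.3 degrees); no corner is missing. The centre lies 11.5 mm above the underside. The odd one: it has no mate and is not needed. About 65 g; the wood does not slip on these slopes.
- tray_c (a point): shallow aluminium channel tray, open at its two ends, lying with its lips up: 240 mm long (its x), 66 mm wide outside (its y), 60 mm between the lips, 12 mm high, floor 4 mm thick, lips 3 mm thick along both long sides, 200 g; the point is its centre, 6 mm above its underside
- res1_c (a point): centre of a cream ceramic power resistor block, 46 mm long (its x) by 14 by 14 mm, with a 6 mm tin tab at each end, about 24 g; it may lie on any of its four long sides. Two to four of these are on the desk
- res2_c (a point): centre of a cream ceramic power resistor block, 46 mm long (its x) by 14 by 14 mm, with a 6 mm tin tab at each end, about 24 g; it may lie on any of its four long sides. Two to four of these are on the desk
- res3_c (a point): centre of a cream ceramic power resistor block, 46 mm long (its x) by 14 by 14 mm, with a 6 mm tin tab at each end, about 24 g; it may lie on any of its four long sides. Two to four of these are on the desk
- res4_c (a point): centre of a cream ceramic power resistor block, 46 mm long (its x) by 14 by 14 mm, with a 6 mm tin tab at each end, about 24 g; it may lie on any of its four long sides. Two to four of these are on the desk
- test_button (a joint): travel of the red test push button on its small steel box (70 x 70 x 40 mm, at the back left of the work area): 0 released, 0.005 m fully down; it is not to be pressed
- transformer: iron output transformer on a steel mounting strap, 100 x 78 x 64 mm, 0.9 kg; origin at the centre of its underside; a bystander
- toggle_plate: chrome toggle-switch plate lying on the desk, 62 x 36 mm, lever to 29 mm high; origin at the centre of its underside; a bystander
- capacitor: upright dark capacitor can, 25 mm across, 42 mm high; origin at the centre of its underside; a bystander
There are look-alikes about, which are no part of the job. What is shaped like the part that bears wedge_b2_c but blue or green is not meant.

How it is judged:
By the outcome, as a careful person would: the job done as asked, in the order asked, and still so for the second after the job is handed in, with the robot touching nothing.
Of res1, res2, res3, res4 only 2 to 4 are there at a start; the rules pass over those that are not, and their reading is None.
At some moment in a run one of res1, res2, res3, res4 may be knocked a few centimetres aside while the robot is not near it.
It also fails if it takes over 210 s, if anything falls off the work surface, if the arm or the gripper's body presses on something with over 40 N, if the wrist force passes 120 N, or if a joint passes its speed limit or range.

## Working session

There is one attempt and no reset: what is moved stays moved. The work goes in short steps, Python scripts to look and compute and a tool call to move; the robot and the scene stay as the last step left them, time stands still between calls to the robot, and variables do not carry over. Pictures are saved under pics/ and viewed, and the job is handed in when it is done.

Besides the shell and the picture viewer there is one more tool, called after ">>>" by a JSON object that holds its "api" and its "payload". drive_tool: Moves the arm, as the interface text tells. Its arguments: {"type":"object","properties":{"increments":{"type":"array","items":{"type":"array"}},"jaw":{"type":"number"}},"required":["increments"]}

```bash
ls -la; mkdir -p pics
cat > h.py <<'E'
import numpy as np, cv2
from cell import env
def snap(name,fn=None):
    p=env.read_camera(name)
    if fn: cv2.imwrite('pics/'+fn+'.png',np.asarray(p['pixels']))
    return p
def K(p):
    h,w=np.asarray(p['pixels']).shape[:2]
    f=h/2/np.tan(np.radians(p['vertical_fov'])/2)
    return f,p['cx'],p['cy'],p['k1']
def proj(p,X):
    f,cx,cy,k=K(p); X=np.atleast_2d(X).astype(float)
    T=np.array(p['world_to_cam']); c=X@T[:3,:3].T+T[:3,3]
    s=c[:,:2]/c[:,2:]; r2=(s**2).sum(1,keepdims=True); s=s*(1+k*r2)
    return s*f+[cx,cy]
def ray(p,uv):
    f,cx,cy,k=K(p); d=(np.atleast_2d(uv)-[cx,cy])/f; s=d.copy()
    for _ in range(20):
        s=d/(1+k*(s**2).sum(1,keepdims=True))
    T=np.array(p['world_to_cam']); R=T[:3,:3]
    D=np.c_[s,np.ones(len(s))]@R; C=-R.T@T[:3,3]
    return C,D
def atz(p,uv,z):
    C,D=ray(p,uv); return C+D*((z-C[2])/D[:,2:])
E
python3 - <<'E'
from h import *
s=env.state(); print(s)
for n in('scene','top'):
    p=snap(n,n+'0'); print(n,K(p),np.round(np.array(p['world_to_cam']),3).tolist(), p.keys())
E
```

```text
total 12
drwxr-xr-x  3 agent agent 4096 Dec  7 05:52 .
drwxr-xr-x 23 root  root  4096 Dec  7 05:52 ..
drwxr-xr-x  2 agent agent 4096 Dec  7 05:52 pics
{'t': 0.0, 'joints': array([ 1.10940473e+00,  4.91574654e-01,  1.55944040e+00, -5.19731068e-05,
        1.09169165e+00, -1.05611410e-01]), 'qvel': array([ 3.40336934e-05, -4.40231448e-04, -1.44015022e-04,  4.67462260e-04,
       -1.36724071e-04,  2.76833181e-04]), 'tau': array([-1.38920070e-03, -6.12641287e+01, -2.58198363e+01,  6.91285031e-02,
        4.81819664e-02, -9.46741216e-05]), 'eef_pos': array([217.59162353, 585.64580478, 214.05548599]), 'tcp_rot': array([-3.14047996e+00, -7.15994500e-05,  2.78583641e+00]), 'ft_force': array([-0.15220433,  0.38453986,  0.13918646]), 'moment': array([-0.02758666,  0.02490917,  0.01658329]), 'opening': 1.0057802320979186}
scene (np.float64(465.6095907285122), 277.8196198615799, 215.25856836419734, -0.07882440314906425) [[0.132, 0.991, -0.016, -58.081], [0.747, -0.11, -0.655, -340.448], [-0.651, 0.074, -0.755, 1433.209], [0.0, 0.0, 0.0, 1.0]] dict_keys(['pixels', 'vertical_fov', 'cx', 'cy', 'k1', 'world_to_cam', 'shot'])
top (np.float64(434.0276002502232), 273.5021617543268, 213.8285214338387, -0.05413063187827562) [[0.023, -1.0, -0.007, -3.676], [-0.99, -0.022, -0.14, 530.065], [0.14, 0.01, -0.99, 931.88], [0.0, 0.0, 0.0, 1.0]] dict_keys(['pixels', 'vertical_fov', 'cx', 'cy', 'k1', 'world_to_cam', 'shot'])
```

View pics/scene0.png

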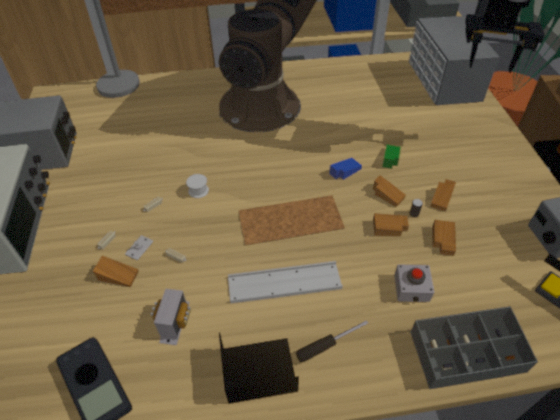

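View pics/top0.png

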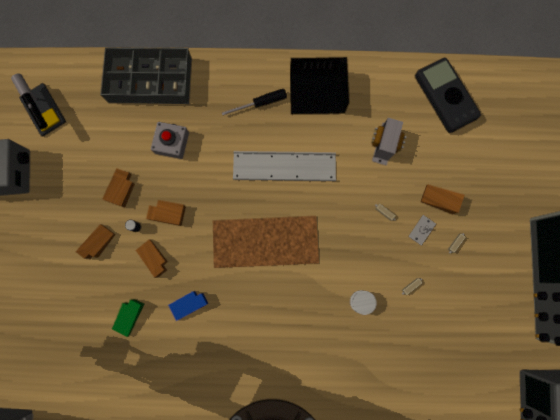

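```bash
python3 - <<'E'
import cv2
t=cv2.imread('pics/top0.png'); s=cv2.imread('pics/scene0.png')
cv2.imwrite('pics/c1.png',cv2.resize(t[160:345,70:215],None,fx=4,fy=4,interpolation=cv2.INTER_CUBIC)[:600,:])
cv2.imwrite('pics/c2.png',cv2.resize(t[170:310,340:480],None,fx=4,fy=4,interpolation=cv2.INTER_CUBIC))
cv2.imwrite('pics/c3.png',cv2.resize(s[140:310,220:480],None,fx=3,fy=3,interpolation=cv2.INTER_CUBIC))
cv2.imwrite('pics/c4.png',cv2.resize(t[40:115,95:200],None,fx=5,fy=5,interpolation=cv2.INTER_CUBIC))
cv2.imwrite('pics/c5.png',cv2.resize(s[180:300,80:220],None,fx=4,fy=4,interpolation=cv2.INTER_CUBIC))
E
python3 - <<'E'
from h import *
for n in('scene','top'):
    p=snap(n)
    for t in ['res1_c','tray_c','mat','wedge_a1_c','wedge_b1_c','wedge_c_c','wedge_a1_top','transformer','toggle_plate','capacitor']:
        try:
            r=env.tip_of(t,p)
            print(n,t,[(np.round(d['point']).astype(int).tolist(),np.round(proj(p,d['point'])[0]).astype(int).tolist(),round(d['score'],2)) for d in r])
        except Exception as e: print(n,t,e)
E
```

```text
scene res1_c [([475, -414, 4], [106, 240], 0.48)]
scene tray_c [([646, -13, 8], [284, 279], 0.77)]
scene mat [([468, 27, 1], [290, 218], 0.73)]
scene wedge_a1_c [([534, 257, 12], [391, 225], 0.82), ([645, -11, 6], [285, 279], 0.65)]
scene wedge_b1_c [([456, 416, 14], [443, 193], 0.73)]
scene wedge_c_c [([579, -379, 11], [116, 272], 0.75)]
scene wedge_a1_top [([533, 258, 23], [392, 221], 0.69)]
scene transformer [([707, -248, 2], [176, 319], 0.75), ([646, -11, 6], [285, 280], 0.36)]
scene toggle_plate [([508, -338, 2], [138, 248], 0.8), ([497, 328, 2], [413, 213], 0.31)]
scene capacitor [([496, 325, 0], [412, 213], 0.61)]
top res1_c [([479, -414, 7], [457, 241], 0.58)]
top tray_c [([654, -15, 6], [285, 164], 0.95), ([428, 280, 19], [152, 257], 0.37), ([578, -377, 11], [440, 198], 0.24)]
top mat [([472, 26, 4], [265, 241], 0.97)]
top wedge_a1_c [([534, 259, 15], [165, 211], 0.6)]
top wedge_b1_c [([461, 418, 12], [95, 241], 0.83), ([474, 27, 2], [265, 240], 0.65)]
top wedge_c_c [([582, -378, 11], [440, 197], 0.69)]
top wedge_a1_top [([533, 259, 21], [164, 211], 0.67)]
top transformer [([708, -250, 0], [384, 145], 0.71), ([499, 330, -1], [135, 226], 0.54)]
top toggle_plate [([503, -334, -1], [421, 231], 0.57)]
top capacitor [([497, 328, -1], [136, 227], 0.43)]
```

View pics/c1.png

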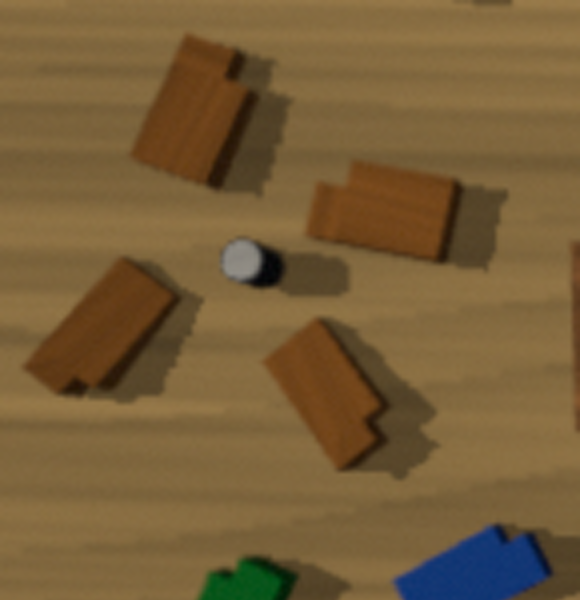

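View pics/c3.png

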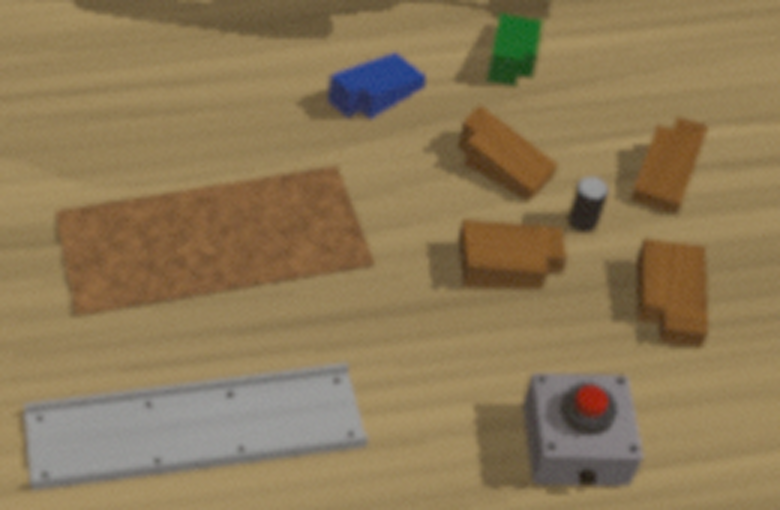

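View pics/c2.png

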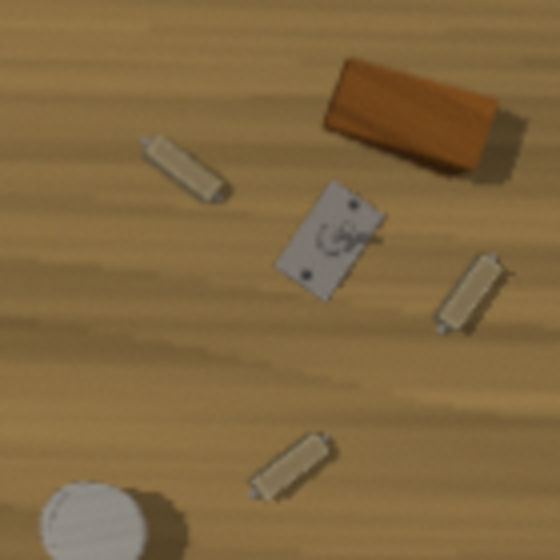

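View pics/c4.png

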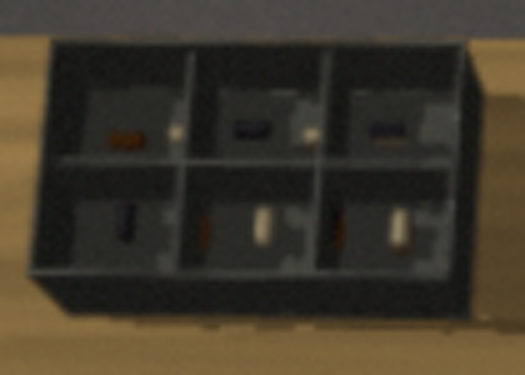

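View pics/c5.png

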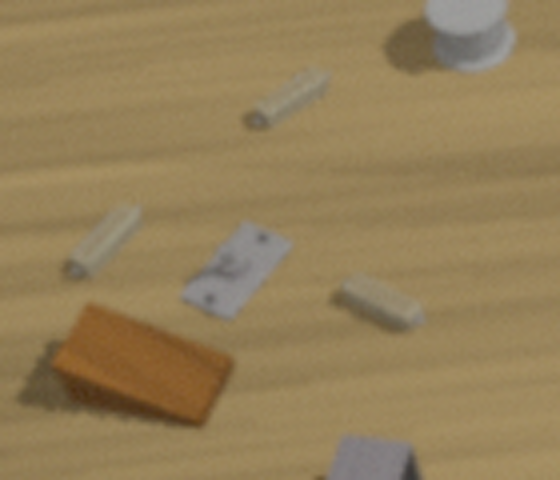

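```bash
cat > fit.py <<'E'
from h import *
from scipy.optimize import minimize
def prism(poly,hfun):
    poly=np.array(poly,float); n=len(poly)
    b=np.c_[poly,np.zeros(n)]; t=np.c_[poly,[hfun(x) for x in poly[:,0]]]
    return [b,t]+[np.array([b[i],b[(i+1)%n],t[(i+1)%n],t[i]]) for i in range(n)]
def rect(l,w): return [(-l/2,-w/2),(l/2,-w/2),(l/2,w/2),(-l/2,w/2)]
A=prism([(-40,-24),(40,-24),(40,24),(-22,24),(-22,8),(-40,8)],lambda x:23+.1*x)
B=prism([(-40,-20),(40,-20),(40,7),(26,7),(26,20),(-40,20)],lambda x:23+.225*x)
C=prism(rect(80,44),lambda x:23+.35*x)
RES=prism(rect(46,14),lambda x:14)
TRAY=prism(rect(240,66),lambda x:12)
MAT=prism(rect(240,110),lambda x:3)
SS=4
def pose_pts(F,x,y,yaw,z=0,R=None):
    c,s=np.cos(yaw),np.sin(yaw); M=np.array([[c,-s,0],[s,c,0],[0,0,1]])
    if R is not None: M=M@R
    return [f@M.T+[x,y,z] for f in F]
def sil(p,faces,box):
    x0,y0,w,h=box; m=np.zeros((h*SS,w*SS),np.uint8)
    for f in faces:
        q=((proj(p,f)-[x0,y0]+.5)*SS-.5)
        cv2.fillPoly(m,[np.round(q*16).astype(np.int32)],255,shift=4)
    return cv2.resize(m,(w,h),interpolation=cv2.INTER_AREA)/255.
def boxof(p,x,y,z,r):
    u,v=proj(p,[[x,y,z]])[0]; H,W=p['pixels'].shape[:2]
    x0=max(0,int(u-r));y0=max(0,int(v-r)); return x0,y0,min(W,int(u+r))-x0,min(H,int(v+r))-y0
def seg_wood(im):
    h=cv2.cvtColor(im,cv2.COLOR_BGR2HSV).astype(int)
    return ((h[...,0]<16)&(h[...,1]>140)&(h[...,2]>30)).astype(float)
def fit(F,x,y,yaw,pics,seg,z=0,rad=32,R=None,yaws=None):
    D=[]
    for p in pics:
        b=boxof(p,x,y,z+10,rad); m=seg(np.ascontiguousarray(p['pixels']))[b[1]:b[1]+b[3],b[0]:b[0]+b[2]]
        D.append((p,b,m))
    def cost(v):
        e=0
        for p,b,m in D:
            s=sil(p,pose_pts(F,v[0],v[1],v[2]/30.,z,R),b); e+=np.abs(s-m).sum()/max(m.sum(),1)
        return e/len(D)
    best=None
    for w in (yaws if yaws is not None else [yaw]):
        r=minimize(cost,[x,y,w*30.],method='Nelder-Mead',options=dict(initial_simplex=[[x,y,w*30],[x+6,y,w*30],[x,y+6,w*30],[x,y,w*30+6]],xatol=.1,fatol=1e-4,maxiter=150))
        if best is None or r.fun<best[1]: best=((r.x[0],r.x[1],r.x[2]/30.),r.fun)
    return best
E
python3 - <<'E'
from fit import *
im=cv2.imread('pics/top0.png');h=cv2.cvtColor(im,cv2.COLOR_BGR2HSV)
for u,v in [(119,187),(168,212),(152,250),(265,250),(386,212),(413,287),(350,200),(300,300),(285,160),(131,310)]: print((u,v),im[v,u],h[v,u])
for n in('top','scene'):
    im=cv2.imread(f'pics/{n}0.png');cv2.imwrite(f'pics/m_{n}.png',seg_wood(im)*255)
E
```

```text
(119, 187) [ 24  64 105] [ 15 197 105]
(168, 212) [ 30  72 119] [ 14 191 119]
(152, 250) [ 23  68 110] [ 16 202 110]
(265, 250) [33 62 97] [ 14 168  97]
(386, 212) [ 82 111 129] [ 19  93 129]
(413, 287) [ 84 114 130] [ 20  90 130]
(350, 200) [ 64 109 136] [ 19 135 136]
(300, 300) [ 62 103 127] [ 19 131 127]
(285, 160) [124 132 134] [ 24  19 134]
(131, 310) [24 85  5] [ 67 240  85][ WARN:0@2.108] global loadsave.cpp:1063 imwrite_ Unsupported depth image for selected encoder is fallbacked to CV_8U.
```

View pics/m_top.png

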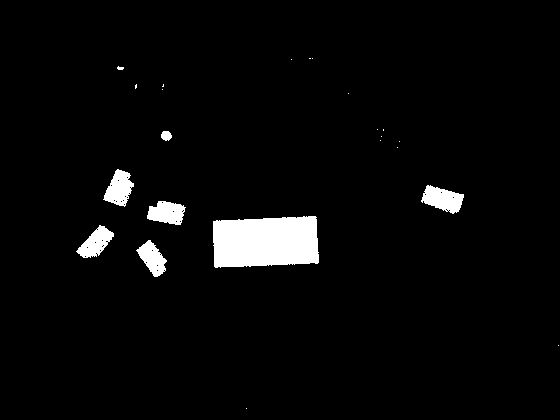

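View pics/m_scene.png

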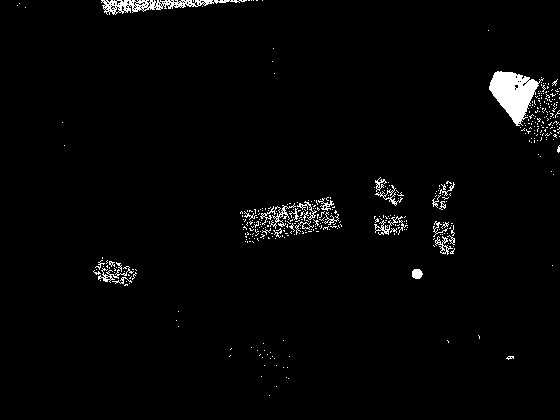

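```bash
cat >> fit.py <<'E'
def seg_wood(im):
    im=cv2.GaussianBlur(im,(3,3),0.7)
    h=cv2.cvtColor(im,cv2.COLOR_BGR2HSV).astype(int)
    m=((h[...,0]<19)&(h[...,1]>158)&(h[...,2]>25)).astype(np.uint8)
    return cv2.medianBlur(m,3).astype(float)
def seg_cream(im):
    im=cv2.GaussianBlur(im,(3,3),0.6)
    h=cv2.cvtColor(im,cv2.COLOR_BGR2HSV).astype(int)
    return ((h[...,1]<112)&(h[...,2]>95)).astype(float)
def seg_metal(im):
    h=cv2.cvtColor(im,cv2.COLOR_BGR2HSV).astype(int)
    return cv2.morphologyEx((h[...,1]<75).astype(np.uint8),cv2.MORPH_CLOSE,np.ones((3,3))).astype(float)
E
cat > fitall.py <<'E'
from fit import *
import json
pt=snap('top');ps=snap('scene'); Y8=np.arange(8)*np.pi/4
out={}
for n,(x,y) in dict(W1=(590,370),W2=(534,258),W3=(458,417),W4=(430,280)).items():
    uv={'W1':(119,187),'W2':(168,212),'W3':(95,242),'W4':(152,258)}[n]
    x,y=atz(pt,[uv],12)[0][:2]
    for nm,F in(('A',A),('B',B)):
        r=fit(F,x,y,0,[pt],seg_wood,yaws=Y8)
        r2=fit(F,*r[0],[pt,ps],seg_wood)
        r3=fit(F,*r[0],[ps],seg_wood)
        print(n,nm,np.round(r[0],2),round(r[1],3),np.round(r2[0],2),round(r2[1],3),'scene',np.round(r3[0],2),round(r3[1],3))
for uv in [(386,212),(457,243),(413,286)]:
    x,y=atz(pt,[uv],7)[0][:2]
    r=fit(RES,x,y,0,[pt],seg_cream,rad=20,yaws=np.arange(4)*np.pi/4)
    r2=fit(RES,*r[0],[pt,ps],seg_cream,rad=20)
    print('res',uv,np.round(r[0],2),round(r[1],3),np.round(r2[0],2),round(r2[1],3))
r=fit(TRAY,650,-14,np.pi/2,[pt],seg_metal,rad=75);print('tray',np.round(r[0],3),r[1])
r=fit(TRAY,650,-14,np.pi/2,[ps],seg_metal,rad=75);print('tray sc',np.round(r[0],3),r[1])
r=fit(MAT,470,27,np.pi/2,[pt],seg_wood,rad=75);print('mat',np.round(r[0],3),r[1])
r=fit(MAT,470,27,np.pi/2,[ps],seg_wood,rad=75);print('mat sc',np.round(r[0],3),r[1])
cv2.imwrite('pics/m2.png',seg_cream(pt['pixels'])*255)
E
time python3 fitall.py 2>/dev/null
```

```text
W1 A [587.74 368.24   2.82] 0.099 [588.16 368.6    2.79] 0.243 scene [589.17 366.28   2.72] 0.359
W1 B [589.27 371.03   2.9 ] 0.225 [587.76 368.41   2.92] 0.289 scene [581.71 370.42   2.9 ] 0.293
W2 A [532.87 257.68   4.54] 0.089 [533.29 257.72   4.54] 0.349 scene [531.54 260.71   4.7 ] 0.609
W2 B [533.16 258.71   4.67] 0.235 [533.13 258.67   4.67] 0.377 scene [531.83 259.58   4.84] 0.517
W3 A [458.15 418.59  -0.97] 0.266 [456.06 418.85  -0.79] 0.462 scene [455.52 421.73  -0.69] 0.572
W3 B [458.17 414.77   2.55] 0.059 [458.25 414.63   2.54] 0.258 scene [457.28 414.78   2.55] 0.455
W4 A [428.84 278.46   3.79] 0.276 [429.42 278.24   3.8 ] 0.531 scene [429.38 279.16   3.87] 0.775
W4 B [426.9  281.25   3.86] 0.05 [426.89 281.23   3.86] 0.343 scene [426.57 282.25   4.07] 0.625
res (386, 212) [ 544.61 -249.47    0.94] 0.141 [ 544.61 -249.47    0.94] 0.516
res (457, 243) [ 476.58 -413.61   -0.66] 0.132 [ 476.55 -413.62   -0.66] 0.508
res (413, 286) [ 375.98 -307.92    2.21] 0.127 [ 375.98 -307.92    2.21] 0.514
tray [649.336 -13.692   1.579] 0.33291981597108117
tray sc [649.653 -14.524   1.578] 0.17219224004449724
mat [470.79   26.236   1.636] 0.05643534188139767
mat sc [ 54.148 262.407   4.818] 0.0
real	0m14.098s
user	0m10.306s
sys	0m0.359s
```

Run:
```python
from h import *
p=cv2.imread('pics/scene0.png'); t=cv2.imread('pics/top0.png')
a=cv2.resize(p[255:310,220:350],None,fx=6,fy=6,interpolation=cv2.INTER_CUBIC)
b=cv2.resize(t[145:190,225:345],None,fx=6,fy=6,interpolation=cv2.INTER_CUBIC)
b=cv2.copyMakeBorder(b,0,0,0,a.shape[1]-b.shape[1],0)
cv2.imwrite('pics/tray0.png',np.vstack([a,b])[:600,:800])
```

```text
(no output)
```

View pics/tray0.png

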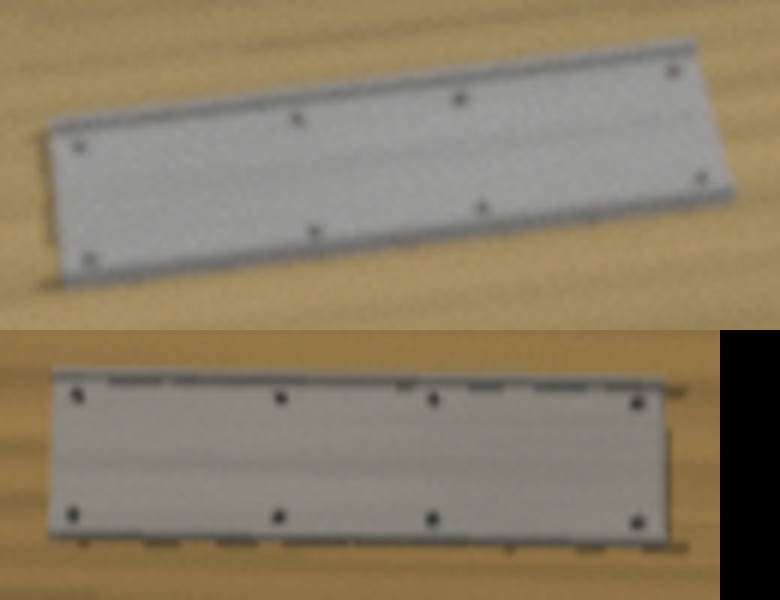

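View pics/m2.png

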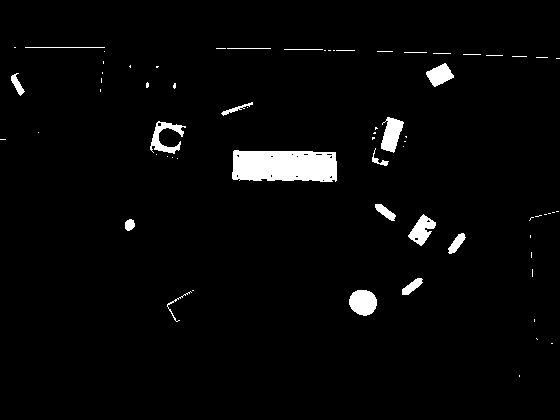

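```bash
cat > plan.py <<'E'
import sys,json
from h import *
from scipy.spatial.transform import Rotation as Ro
def rot(yaw,tilt=0):  # tool down with yaw; tilt about tool y
    return Ro.from_euler('z',yaw)*Ro.from_euler('x',np.pi)*Ro.from_rotvec([0,tilt,0])
def plan(target,yaw,tilt=0,step=35.,n=0,cur=None):
    s=env.state()
    P=np.array(s['eef_pos']);R=Ro.from_euler('xyz',s['tcp_rot'])
    if cur: P=np.array(cur[0],float);R=rot(*cur[1])
    T=np.array(target,float);RT=rot(yaw,tilt)
    # rotation path: constant rotvec in tool frame
    rv=(R.inv()*RT).as_rotvec()
    n=max(n,int(np.ceil(max(np.linalg.norm(T-P)/step,np.abs(rv).max()/.08-1e-3,1))))
    rows=[]
    for i in range(n):
        k=n-i
        d=R.inv().apply((T-P)/k)/30; r=(R.inv()*RT).as_rotvec()/k/.08
        d=np.round(np.clip(d,-1,1),2);r=np.round(np.clip(r,-1,1),2)
        rows.append([d.tolist(),r.tolist()])
        P=P+R.apply(d*30);R=R*Ro.from_rotvec(r*.08)
    print('t',round(float(s['t']),2),'n',n,'end',np.round(P,1),R.as_euler('xyz').round(3))
    for i in range(0,n,5): print(json.dumps(rows[i:i+5]).replace(' ','').replace('-0.0,','0,').replace('-0.0]','0]').replace('0.0,','0,').replace('0.0]','0]'))
    return P,R
if __name__=='__main__':
    a=[float(v) for v in sys.argv[1:]]
    plan(a[:3],a[3],a[4] if len(a)>4 else 0,n=int(a[5]) if len(a)>5 else 0)
E
python3 plan.py 533 257.7 80 1.398
```

```text
t 1.3 n 18 end [533.  257.7  80. ] [ 3.142 -0.     1.398]
[[[-0.76,-0.37,0.25],[0,0,0.96]],[[-0.78,-0.31,0.25],[0,0,0.96]],[[-0.81,-0.25,0.25],[0,0,0.96]],[[-0.82,-0.18,0.25],[0,0,0.96]],[[-0.83,-0.12,0.25],[0,0,0.96]]]
[[[-0.84,-0.05,0.25],[0,0,0.97]],[[-0.84,0.01,0.25],[0,0,0.96]],[[-0.84,0.08,0.25],[0,0,0.97]],[[-0.83,0.14,0.25],[0,0,0.96]],[[-0.82,0.2,0.25],[0,0,0.97]]]
[[[-0.8,0.27,0.25],[0,0,0.96]],[[-0.78,0.33,0.25],[0,0,0.97]],[[-0.75,0.38,0.25],[0,0,0.96]],[[-0.72,0.44,0.25],[0,0,0.97]],[[-0.68,0.5,0.25],[0,0,0.96]]]
[[[-0.64,0.55,0.25],[0,0,0.97]],[[-0.6,0.59,0.24],[0,0,0.96]],[[-0.55,0.64,0.25],[0,0,0.97]]]
```

Possible confusions, with pixels in the top view:
- **Wedge a:** W1 (119,187) and W2 (168,212). The notch is on the right of the notched end, and fit errors are about 0.09 as a against about 0.23 as b.
- **Wedge b:** W3 (95,242) and W4 (152,258). Fit errors are about 0.05 as b against about 0.27 as a.
- **Odd wedge c:** (440,197), with no notch.
- **Decoys:** blue (188,306) and green (128,317).
- **Resistors:** (386,212), (457,243) and (413,286). The small cream cylinders in the parts bin are not ours.

The close crop agrees with these choices, so I'll start with W2 as the bottom of the a pack.

>>> {"api": "drive_tool", "payload": {"increments": [[[-0.76,-0.37,0.25],[0,0,0.96]],[[-0.78,-0.31,0.25],[0,0,0.96]],[[-0.81,-0.25,0.25],[0,0,0.96]],[[-0.82,-0.18,0.25],[0,0,0.96]],[[-0.83,-0.12,0.25],[0,0,0.96]]], "jaw": 0.5}}

```text
t: 1.72
eef_pos: [305.6, 493.8, 176.9]
tcp_rot: [3.141, -0.0, 2.398]
ft_force: [-0.1, 0.4, -0.0]
opening: 0.761
```

>>> {"api": "drive_tool", "payload": {"increments": [[[-0.84,-0.05,0.25],[0,0,0.97]],[[-0.84,0.01,0.25],[0,0,0.96]],[[-0.84,0.08,0.25],[0,0,0.97]],[[-0.83,0.14,0.25],[0,0,0.96]],[[-0.82,0.2,0.25],[0,0,0.97]]]}}

```text
t: 2.13
eef_pos: [393.5, 402.8, 139.4]
tcp_rot: [3.141, -0.0, 2.012]
ft_force: [-0.3, 0.6, 0.4]
opening: 0.749
```

>>> {"api": "drive_tool", "payload": {"increments": [[[-0.8,0.27,0.25],[0,0,0.96]],[[-0.78,0.33,0.25],[0,0,0.97]],[[-0.75,0.38,0.25],[0,0,0.96]],[[-0.72,0.44,0.25],[0,0,0.97]],[[-0.68,0.5,0.25],[0,0,0.96]]]}}

```text
t: 2.55
eef_pos: [481.3, 311.5, 101.9]
tcp_rot: [3.141, -0.0, 1.626]
ft_force: [0.5, 0.4, -0.5]
opening: 0.749
```

>>> {"api": "drive_tool", "payload": {"increments": [[[-0.64,0.55,0.25],[0,0,0.97]],[[-0.6,0.59,0.24],[0,0,0.96]],[[-0.55,0.64,0.25],[0,0,0.97]],[[0,0,0],[0,0,0]]]}}

```text
t: 2.88
eef_pos: [535.3, 254.9, 78.7]
tcp_rot: [-3.141, 0.0, 1.39]
ft_force: [-0.4, -0.5, -0.4]
opening: 0.752
```

```bash
python3 -c "
from h import *; s=env.state();print(s['eef_pos'],s['tcp_rot'],s['qvel'])"; python3 plan.py 533 257.7 4 1.398 0 4
```

```text
[535.28310042 254.86637187  78.70945688] [-3.14146797e+00  4.38219818e-04  1.39040808e+00] [ 0.05763182 -0.02842788  0.02382497  0.01233128  0.01630916 -0.06208386]
t 2.88 n 4 end [533.  257.7   4. ] [-3.141 -0.     1.398]
[[[0.02,-0.02,0.62],[0,0,-0.02]],[[0.02,-0.02,0.62],[0,0,-0.02]],[[0.02,-0.03,0.63],[0,0,-0.03]],[[0.02,-0.02,0.62],[0,0.01,-0.02]]]
```

>>> {"api": "drive_tool", "payload": {"increments": [[[0,0,0.65],[0,0,0]],[[0,0,0.65],[0,0,0]],[[0,0,0.65],[0,0,0]],[[0,0,0.5],[0,0,0]],[[0,0,0],[0,0,0]]]}}

```text
t: 3.3
eef_pos: [531.5, 257.6, 4.1]
tcp_rot: [-3.138, 0.002, 1.399]
ft_force: [-0.6, -0.5, 0.6]
opening: 0.746
```

>>> {"api": "drive_tool", "payload": {"increments": [[[0,0,0],[0,0,0]],[[0,0,0],[0,0,0]],[[0,0,0],[0,0,0]],[[0,0,0],[0,0,0]]], "jaw": -1}}

```text
t: 3.63
eef_pos: [533.4, 257.9, 7.5]
tcp_rot: [3.14, -0.001, 1.398]
ft_force: [-1.0, 0.0, 0.3]
opening: 0.528
```

>>> {"api": "drive_tool", "payload": {"increments": [[[0,0,0],[0,0,0]],[[0,0,0.13],[0,0,0]],[[0,0,0],[0,0,0]]], "jaw": 0.3}}

```text
t: 3.88
eef_pos: [532.9, 257.6, 2.3]
tcp_rot: [-3.142, 0.0, 1.398]
ft_force: [-1.6, -0.3, -0.2]
opening: 0.639
```

>>> {"api": "drive_tool", "payload": {"increments": [[[0,0,0],[0,0,0]],[[0,0,0],[0,0,0]],[[0,0,0],[0,0,0]],[[0,0,0],[0,0,0]],[[0,0,0],[0,0,0]]], "jaw": -1}}

```text
t: 4.3
eef_pos: [533.0, 257.6, 2.5]
tcp_rot: [3.142, -0.0, 1.398]
ft_force: [-0.0, 0.3, -0.2]
opening: 0.506
```

Run:
```python
from plan import *
s=env.state();print(s['eef_pos'],s['tcp_rot'],s['opening'],s['t'])
# lift + yaw: bottom a at P-
m=np.array([470.8,26.2]);ax=np.array([np.cos(1.636),np.sin(1.636)])
print('P+',m+62*ax,'P-',m-62*ax)
```

```text
[532.97547833 257.6441613    2.52420583] [ 3.14157032e+00 -6.56851692e-05  1.39777486e+00] 0.5063011219573929 4.3
P+ [466.7602362  88.0682496] P- [474.8397638 -35.6682496]
```

Run:
```python
from plan import *
plan([474.8,-35.7,45],3.207,cur=([533,257.6,77.5],(1.398,)))
```

```text
t 4.3 n 23 end [474.9 -35.7  45.1] [-3.142  0.    -3.076]
[[[-0.43,-0.01,0.05],[0,0,-0.98]],[[-0.43,-0.04,0.05],[0,0,-0.98]],[[-0.43,-0.08,0.05],[0,0,-0.98]],[[-0.42,-0.11,0.05],[0,0,-0.98]],[[-0.41,-0.14,0.05],[0,0,-0.98]]]
[[[-0.4,-0.18,0.05],[0,0,-0.98]],[[-0.38,-0.21,0.05],[0,0,-0.98]],[[-0.36,-0.23,0.05],[0,0,-0.98]],[[-0.34,-0.26,0.05],[0,0,-0.98]],[[-0.32,-0.29,0.05],[0,0,-0.99]]]
[[[-0.3,-0.31,0.04],[0,0,-0.98]],[[-0.27,-0.34,0.05],[0,0,-0.99]],[[-0.25,-0.36,0.04],[0,0,-0.98]],[[-0.22,-0.37,0.05],[0,0,-0.99]],[[-0.19,-0.39,0.04],[0,0,-0.98]]]
[[[-0.16,-0.4,0.05],[0,0,-0.99]],[[-0.12,-0.42,0.04],[0,0,-0.98]],[[-0.09,-0.42,0.05],[0,0,-0.99]],[[-0.06,-0.43,0.04],[0,0,-0.98]],[[-0.02,-0.43,0.05],[0,0,-0.99]]]
[[[0.01,-0.44,0.04],[0,0,-0.98]],[[0.04,-0.43,0.05],[0,0,-0.99]],[[0.08,-0.43,0.04],[0,0,-0.98]]]
```

>>> {"api": "drive_tool", "payload": {"increments": [[[0,0,-0.5],[0,0,0]],[[0,0,-1],[0,0,0]],[[0,0,-1],[0,0,0]]]}}

```text
t: 4.55
eef_pos: [532.3, 257.4, 77.5]
tcp_rot: [-3.139, 0.001, 1.398]
ft_force: [-0.1, 0.1, -0.2]
opening: 0.504
```

>>> {"api": "drive_tool", "payload": {"increments": [[[-0.43,-0.01,0.05],[0,0,-0.98]],[[-0.43,-0.04,0.05],[0,0,-0.98]],[[-0.43,-0.08,0.05],[0,0,-0.98]],[[-0.42,-0.11,0.05],[0,0,-0.98]],[[-0.41,-0.14,0.05],[0,0,-0.98]]]}}

```text
t: 4.97
eef_pos: [520.3, 193.3, 70.1]
tcp_rot: [3.141, -0.0, 1.794]
ft_force: [-0.4, 0.2, -1.4]
opening: 0.5
```

>>> {"api": "drive_tool", "payload": {"increments": [[[-0.4,-0.18,0.05],[0,0,-0.98]],[[-0.38,-0.21,0.05],[0,0,-0.98]],[[-0.36,-0.23,0.05],[0,0,-0.98]],[[-0.34,-0.26,0.05],[0,0,-0.98]],[[-0.32,-0.29,0.05],[0,0,-0.99]]]}}

```text
t: 5.38
eef_pos: [507.4, 129.8, 62.5]
tcp_rot: [3.142, -0.0, 2.186]
ft_force: [-1.1, 0.1, -1.1]
opening: 0.505
```

>>> {"api": "drive_tool", "payload": {"increments": [[[-0.3,-0.31,0.04],[0,0,-0.98]],[[-0.27,-0.34,0.05],[0,0,-0.99]],[[-0.25,-0.36,0.04],[0,0,-0.98]],[[-0.22,-0.37,0.05],[0,0,-0.99]],[[-0.19,-0.39,0.04],[0,0,-0.98]]]}}

```text
t: 5.8
eef_pos: [494.8, 66.0, 55.9]
tcp_rot: [3.141, 0.0, 2.58]
ft_force: [1.1, -0.3, -0.2]
opening: 0.503
```

>>> {"api": "drive_tool", "payload": {"increments": [[[-0.16,-0.4,0.05],[0,0,-0.99]],[[-0.12,-0.42,0.04],[0,0,-0.98]],[[-0.09,-0.42,0.05],[0,0,-0.99]],[[-0.06,-0.43,0.04],[0,0,-0.98]],[[-0.02,-0.43,0.05],[0,0,-0.99]]]}}

```text
t: 6.22
eef_pos: [482.2, 2.3, 49.0]
tcp_rot: [3.141, 0.0, 2.974]
ft_force: [-0.1, 0.7, -0.1]
opening: 0.502
```

>>> {"api": "drive_tool", "payload": {"increments": [[[0.01,-0.44,0.04],[0,0,-0.98]],[[0.04,-0.43,0.05],[0,0,-0.99]],[[0.08,-0.43,0.04],[0,0,-0.98]],[[0,0,0],[0,0,0]],[[0,0,0],[0,0,0]]]}}

```text
t: 6.63
eef_pos: [474.8, -35.9, 45.1]
tcp_rot: [3.141, -0.0, -3.08]
ft_force: [-0.2, 0.4, -0.6]
opening: 0.502
```

>>> {"api": "drive_tool", "payload": {"increments": [[[0,0,0.5],[0,0,0]],[[0,0,0.5],[0,0,0]],[[0,0,0.2],[0,0,0]],[[0,0,0.08],[0,0,0]],[[0,0,0],[0,0,0]]]}}

```text
t: 7.05
eef_pos: [474.7, -35.2, 6.5]
tcp_rot: [3.141, -0.001, -3.077]
ft_force: [0.8, 0.4, 0.8]
opening: 0.503
```

>>> {"api": "drive_tool", "payload": {"increments": [[[0,0,0.03],[0,0,0]],[[0,0,0],[0,0,0]]]}}

```text
t: 7.22
eef_pos: [475.1, -35.5, 6.2]
tcp_rot: [-3.141, 0.001, -3.077]
ft_force: [-0.4, -0.7, -1.0]
opening: 0.498
```

Release, then rise and move back to look.

>>> {"api": "drive_tool", "payload": {"increments": [[[0,0,0.02],[0,0,0]],[[0,0,0],[0,0,0]],[[0,0,0],[0,0,0]]], "jaw": 0.3}}

```text
t: 7.47
eef_pos: [474.9, -35.6, 5.5]
tcp_rot: [-3.142, 0.001, -3.077]
ft_force: [0.0, -0.4, -0.9]
opening: 0.632
```

>>> {"api": "drive_tool", "payload": {"increments": [[[0,0,-0.5],[0,0,0]],[[0,0,-0.9],[0,0,0]],[[0,0,-0.9],[0,0,0]],[[0,0,-0.5],[0,0,0]]]}}

```text
t: 7.8
eef_pos: [475.3, -35.7, 91.6]
tcp_rot: [-3.141, 0.002, -3.077]
ft_force: [0.1, 1.3, 0.4]
opening: 0.648
```

Run:
```python
from plan import *
s=env.state();print(s['eef_pos'],s['tcp_rot'],s['t'])
# W4 B at (426.9,281.2) tool yaw .719
plan([426.9,281.2,80],.719,cur=([474.8,-35.7,89.0],(3.207,)))
```

```text
[475.25463977 -35.68840649  91.57267026] [-3.14110742e+00  2.02368283e-03 -3.07664625e+00] 7.8
t 7.8 n 32 end [427.  281.1  80. ] [3.142 0.    0.719]
[[[0.03,0.33,0.01],[0,0,0.97]],[[0.05,0.33,0.01],[0,0,0.97]],[[0.08,0.32,0.01],[0,0,0.97]],[[0.1,0.32,0.01],[0,0,0.97]],[[0.13,0.31,0.01],[0,0,0.97]]]
[[[0.15,0.3,0.01],[0,0,0.97]],[[0.17,0.28,0.01],[0,0,0.97]],[[0.2,0.27,0.01],[0,0,0.97]],[[0.22,0.25,0.01],[0,0,0.97]],[[0.24,0.24,0.01],[0,0,0.97]]]
[[[0.25,0.22,0.01],[0,0,0.97]],[[0.27,0.2,0.01],[0,0,0.97]],[[0.28,0.18,0.01],[0,0,0.97]],[[0.3,0.15,0.01],[0,0,0.97]],[[0.31,0.13,0.01],[0,0,0.97]]]
[[[0.32,0.11,0.01],[0,0,0.97]],[[0.32,0.08,0.01],[0,0,0.97]],[[0.33,0.05,0.01],[0,0,0.97]],[[0.33,0.03,0.01],[0,0,0.97]],[[0.33,0,0.01],[0,0,0.97]]]
[[[0.33,-0.02,0.01],[0,0,0.98]],[[0.33,-0.05,0.01],[0,0,0.97]],[[0.33,-0.07,0.01],[0,0,0.97]],[[0.32,-0.1,0.01],[0,0,0.98]],[[0.31,-0.12,0.01],[0,0,0.98]]]
[[[0.3,-0.15,0.01],[0,0,0.97]],[[0.29,-0.17,0.01],[0,0,0.98]],[[0.27,-0.19,0.01],[0,0,0.97]],[[0.26,-0.21,0.01],[0,0,0.97]],[[0.24,-0.23,0],[0,0,0.98]]]
[[[0.22,-0.25,0.01],[0,0,0.98]],[[0.2,-0.27,0],[0,0,0.97]]]
```

Run:
```python
from plan import *
plan([587.9,368.4,80],2.82,cur=([474.8,-35.7,89.3],(3.207,)))
```

```text
t 7.8 n 12 end [573.4 319.5  80. ] [3.142 0.    2.82 ]
[[[-0.39,1.0,0.03],[0,0,0.4]],[[-0.35,1.0,0.03],[0,0,0.4]],[[-0.31,1.0,0.03],[0,0,0.4]],[[-0.28,1.0,0.02],[0,0,0.4]],[[-0.24,1.0,0.03],[0,0,0.4]]]
[[[-0.2,1.0,0.02],[0,0,0.41]],[[-0.16,1.0,0.03],[0,0,0.4]],[[-0.11,1.0,0.02],[0,0,0.41]],[[-0.07,1.0,0.03],[0,0,0.4]],[[-0.02,1.0,0.02],[0,0,0.41]]]
[[[0.04,1.0,0.03],[0,0,0.4]],[[0.13,1.0,0.02],[0,0,0.41]]]
```

```bash
sed -i 's/step=35\./step=29./' plan.py
python3 - <<'E'
from plan import *
plan([587.9,368.4,80],2.82,cur=([474.8,-35.7,89.3],(3.207,)))
E
```

```text
t 7.8 n 15 end [587.8 368.5  80. ] [3.142 0.    2.82 ]
[[[-0.31,0.88,0.02],[0,0,0.32]],[[-0.29,0.89,0.02],[0,0,0.32]],[[-0.26,0.89,0.02],[0,0,0.32]],[[-0.24,0.9,0.02],[0,0,0.32]],[[-0.22,0.91,0.02],[0,0,0.32]]]
[[[-0.19,0.91,0.02],[0,0,0.32]],[[-0.17,0.92,0.02],[0,0,0.32]],[[-0.15,0.92,0.02],[0,0,0.32]],[[-0.12,0.92,0.02],[0,0,0.33]],[[-0.1,0.93,0.02],[0,0,0.32]]]
[[[-0.08,0.93,0.02],[0,0,0.33]],[[-0.05,0.93,0.02],[0,0,0.32]],[[-0.03,0.93,0.02],[0,0,0.33]],[[0,0.93,0.03],[0,0,0.32]],[[0.02,0.94,0.02],[0,0,0.33]]]
```

>>> {"api": "drive_tool", "payload": {"increments": [[[-0.31,0.88,0.02],[0,0,0.32]],[[-0.29,0.89,0.02],[0,0,0.32]],[[-0.26,0.89,0.02],[0,0,0.32]],[[-0.24,0.9,0.02],[0,0,0.32]],[[-0.22,0.91,0.02],[0,0,0.32]]], "jaw": 0.5}}

```text
t: 8.22
eef_pos: [512.8, 100.4, 86.5]
tcp_rot: [3.141, 0.0, 3.077]
ft_force: [0.4, -0.8, -0.2]
opening: 0.749
```

>>> {"api": "drive_tool", "payload": {"increments": [[[-0.19,0.91,0.02],[0,0,0.32]],[[-0.17,0.92,0.02],[0,0,0.32]],[[-0.15,0.92,0.02],[0,0,0.32]],[[-0.12,0.92,0.02],[0,0,0.33]],[[-0.1,0.93,0.02],[0,0,0.32]]]}}

```text
t: 8.63
eef_pos: [550.2, 235.2, 83.4]
tcp_rot: [3.142, 0.0, 2.948]
ft_force: [0.3, -0.4, -0.7]
opening: 0.751
```

>>> {"api": "drive_tool", "payload": {"increments": [[[-0.08,0.93,0.02],[0,0,0.33]],[[-0.05,0.93,0.02],[0,0,0.32]],[[-0.03,0.93,0.02],[0,0,0.33]],[[0,0.93,0.03],[0,0,0.32]],[[0.02,0.94,0.02],[0,0,0.33]]]}}

```text
t: 9.05
eef_pos: [588.0, 369.9, 80.0]
tcp_rot: [-3.142, -0.0, 2.818]
ft_force: [0.9, -0.5, -0.6]
opening: 0.754
```

>>> {"api": "drive_tool", "payload": {"increments": [[[0,0,0.2],[0,0,0]],[[0,0,0.2],[0,0,0]]]}}

```text
t: 9.22
eef_pos: [587.7, 369.6, 67.5]
tcp_rot: [3.141, 0.0, 2.821]
ft_force: [-0.7, -1.1, -0.7]
opening: 0.75
```

```bash
cat > look.py <<'E'
from fit import *
import sys
def save(tag):
    pt=snap('top',tag+'_t');ps=snap('scene',tag+'_s');return pt,ps
def crop(p,uv,r,f,name):
    im=p['pixels'];u,v=map(int,uv)
    cv2.imwrite('pics/'+name+'.png',cv2.resize(im[max(0,v-r):v+r,max(0,u-r):u+r],None,fx=f,fy=f,interpolation=cv2.INTER_CUBIC))
E
python3 - <<'E'
from look import *
s=env.state();print(s['eef_pos'],s['tcp_rot'],s['t'])
pt,ps=save('b1')
def seg(im):
    im=cv2.GaussianBlur(im,(3,3),0.7);h=cv2.cvtColor(im,cv2.COLOR_BGR2HSV).astype(int)
    return ((h[...,0]<19)&(h[...,1]>178)&(h[...,2]>25)).astype(float)
crop(pt,proj(pt,[[475,-36,15]])[0],40,8,'b1c')
r=fit(A,475,-36,0.065,[pt],seg,z=3,rad=24);print(r)
E
```

```text
[587.7218162  369.61624089  67.51601259] [3.14132758e+00 2.37077776e-04 2.82120704e+00] 9.2167
((np.float64(476.1175173847354), np.float64(-35.824200192818736), np.float64(0.03354956236076726)), np.float64(0.04435082140964494))
```

View pics/b1c.png

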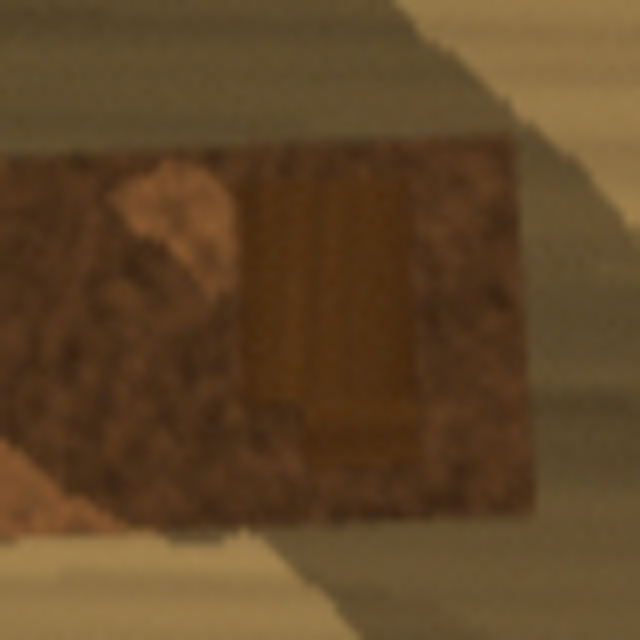

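View pics/b1_t.png

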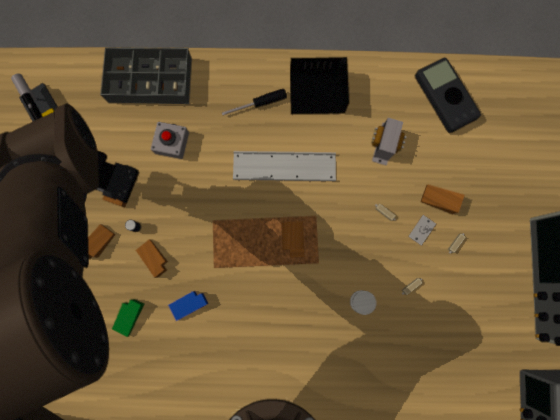

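>>> {"api": "drive_tool", "payload": {"increments": [[[0,0,0.6],[0,0,0]],[[0,0,0.7],[0,0,0]],[[0,0,0.6],[0,0,0]],[[0,0,0.27],[0,0,0]],[[0,0,0],[0,0,0]]]}}

```text
t: 9.73
eef_pos: [587.6, 367.3, 1.8]
tcp_rot: [-3.14, -0.001, 2.818]
ft_force: [0.1, -0.6, 0.4]
opening: 0.754
```

>>> {"api": "drive_tool", "payload": {"increments": [[[0,0,0],[0,0,0]],[[0,0,0],[0,0,0]],[[0,0,0],[0,0,0]],[[0,0,0],[0,0,0]],[[0,0,0],[0,0,0]]], "jaw": -1}}

```text
t: 10.15
eef_pos: [588.2, 368.6, 3.6]
tcp_rot: [3.141, 0.001, 2.819]
ft_force: [-0.6, 0.3, 3.4]
opening: 0.501
```

>>> {"api": "drive_tool", "payload": {"increments": [[[0,0,-0.6],[0,0,0]],[[0,0,-0.9],[0,0,0]],[[0,0,-1],[0,0,0]],[[0,0,-1],[0,0,0]],[[0,0,-0.3],[0,0,0]]]}}

```text
t: 10.57
eef_pos: [589.3, 369.3, 121.7]
tcp_rot: [3.137, 0.004, 2.82]
ft_force: [0.6, 0.1, -0.3]
opening: 0.506
```

Run:
```python
from plan import *
s=env.state();print(s['eef_pos'],s['tcp_rot'],s['opening'],s['t'])
```

```text
[589.27395394 369.33384971 121.73914006] [3.13729323 0.00419312 2.81962253] 0.5056741898927667 10.5667
```

Run:
```python
from plan import *
th=.0997
R=rot(3.19,-th); print('back dir',-R.apply([0,0,1]))
n=-R.apply([0,0,1]); tcp=np.array([477.1,-35.8,26.1])+3.2*n; print(tcp, tcp+40*n)
plan(tcp+40*n,3.19,-th,cur=([587.9,368.4,117],(2.82,)))
```

```text
back dir [-0.09941832 -0.00481634  0.99503407]
[476.78186139 -35.81541229  29.28410903] [472.80512879 -36.00806586  69.08547185]
t 10.57 n 15 end [472.9 -36.1  69. ] [ 3.141  0.1   -3.093]
[[[-0.04,-0.93,0.11],[-0.02,-0.08,-0.31]],[[-0.02,-0.93,0.1],[-0.02,-0.08,-0.31]],[[0.01,-0.94,0.1],[-0.01,-0.08,-0.31]],[[0.03,-0.93,0.1],[-0.01,-0.08,-0.31]],[[0.05,-0.93,0.1],[-0.02,-0.08,-0.31]]]
[[[0.08,-0.93,0.1],[-0.01,-0.08,-0.31]],[[0.1,-0.93,0.1],[-0.02,-0.08,-0.31]],[[0.13,-0.93,0.1],[-0.01,-0.08,-0.31]],[[0.15,-0.93,0.1],[-0.02,-0.08,-0.31]],[[0.17,-0.92,0.09],[-0.01,-0.09,-0.31]]]
[[[0.2,-0.92,0.09],[-0.02,-0.08,-0.3]],[[0.22,-0.91,0.09],[-0.01,-0.09,-0.31]],[[0.24,-0.9,0.08],[-0.02,-0.08,-0.3]],[[0.26,-0.9,0.08],[-0.01,-0.09,-0.31]],[[0.28,-0.9,0.09],[-0.02,-0.08,-0.3]]]
```

>>> {"api": "drive_tool", "payload": {"increments": [[[-0.04,-0.93,0.11],[-0.02,-0.08,-0.31]],[[-0.02,-0.93,0.1],[-0.02,-0.08,-0.31]],[[0.01,-0.94,0.1],[-0.01,-0.08,-0.31]],[[0.03,-0.93,0.1],[-0.01,-0.08,-0.31]],[[0.05,-0.93,0.1],[-0.02,-0.08,-0.31]]]}}

```text
t: 10.98
eef_pos: [548.8, 232.9, 100.7]
tcp_rot: [3.137, 0.032, 2.945]
ft_force: [0.9, -0.1, -1.1]
opening: 0.503
```

>>> {"api": "drive_tool", "payload": {"increments": [[[0.08,-0.93,0.1],[-0.01,-0.08,-0.31]],[[0.1,-0.93,0.1],[-0.02,-0.08,-0.31]],[[0.13,-0.93,0.1],[-0.01,-0.08,-0.31]],[[0.15,-0.93,0.1],[-0.02,-0.08,-0.31]],[[0.17,-0.92,0.09],[-0.01,-0.09,-0.31]]]}}

```text
t: 11.4
eef_pos: [510.3, 97.9, 84.6]
tcp_rot: [3.138, 0.066, 3.069]
ft_force: [1.0, 0.3, -1.0]
opening: 0.505
```

>>> {"api": "drive_tool", "payload": {"increments": [[[0.2,-0.92,0.09],[-0.02,-0.08,-0.3]],[[0.22,-0.91,0.09],[-0.01,-0.09,-0.31]],[[0.24,-0.9,0.08],[-0.02,-0.08,-0.3]],[[0.26,-0.9,0.08],[-0.01,-0.09,-0.31]],[[0.28,-0.9,0.09],[-0.02,-0.08,-0.3]]]}}

```text
t: 11.82
eef_pos: [472.0, -37.0, 68.6]
tcp_rot: [3.142, 0.1, -3.092]
ft_force: [1.1, -0.8, -0.4]
opening: 0.502
```

>>> {"api": "drive_tool", "payload": {"increments": [[[0,0,0],[0,0,0]],[[0,0,0],[0,0,0]],[[0,0,0],[0,0,0]]]}}

```text
t: 12.07
eef_pos: [472.9, -35.7, 68.8]
tcp_rot: [3.141, 0.1, -3.095]
ft_force: [-0.5, -0.0, -0.4]
opening: 0.5
```

```bash
python3 plan.py 476.8 -35.8 34 3.19 -0.0997 4
```

```text
t 12.07 n 4 end [476.7 -35.8  33.9] [ 3.141  0.1   -3.093]
[[[0,0,0.29],[0,0,-0.01]],[[0,0,0.29],[0,0,0]],[[-0.01,0,0.29],[0,0,-0.01]],[[0,-0.01,0.3],[0,0,0]]]
```

>>> {"api": "drive_tool", "payload": {"increments": [[[0,0,0.4],[0,0,0]],[[0,0,0.4],[0,0,0]],[[0,0,0.3],[0,0,0]],[[0,0,0.1],[0,0,0]],[[0,0,0],[0,0,0]]]}}

```text
t: 12.48
eef_pos: [476.2, -35.0, 32.3]
tcp_rot: [3.141, 0.098, -3.093]
ft_force: [-0.2, -0.4, -1.3]
opening: 0.504
```

>>> {"api": "drive_tool", "payload": {"increments": [[[0,0,0.04],[0,0,0]],[[0,0,0.04],[0,0,0]],[[0,0,0],[0,0,0]]]}}

```text
t: 12.73
eef_pos: [476.7, -35.7, 30.8]
tcp_rot: [3.141, 0.1, -3.094]
ft_force: [0.4, -0.1, -0.4]
opening: 0.502
```

>>> {"api": "drive_tool", "payload": {"increments": [[[0,0,0.04],[0,0,0]],[[0,0,0],[0,0,0]],[[0,0,0],[0,0,0]]]}}

```text
t: 12.98
eef_pos: [476.9, -35.8, 29.7]
tcp_rot: [3.141, 0.1, -3.094]
ft_force: [-0.1, 1.8, 3.4]
opening: 0.504
```

>>> {"api": "drive_tool", "payload": {"increments": [[[0,0,0.02],[0,0,0]],[[0,0,0],[0,0,0]],[[0,0,0],[0,0,0]]]}}

```text
t: 13.23
eef_pos: [476.9, -35.7, 29.6]
tcp_rot: [3.141, 0.101, -3.094]
ft_force: [-3.5, -0.2, 15.2]
opening: 0.503
```

>>> {"api": "drive_tool", "payload": {"increments": [[[0,0,-0.02],[0,0,0]],[[0,0,0],[0,0,0]],[[0,0,0],[0,0,0]],[[0,0,0],[0,0,0]]], "jaw": 0.3}}

```text
t: 13.57
eef_pos: [476.7, -35.7, 29.3]
tcp_rot: [3.141, 0.1, -3.094]
ft_force: [0.5, 0.6, -0.4]
opening: 0.646
```

>>> {"api": "drive_tool", "payload": {"increments": [[[0,0,-0.5],[0,0,0]],[[0,0,-0.9],[0,0,0]],[[0,0,-0.9],[0,0,0]],[[0,0,-0.7],[0,0,0]]]}}

```text
t: 13.9
eef_pos: [467.6, -36.2, 120.3]
tcp_rot: [3.141, 0.1, -3.094]
ft_force: [1.3, 0.3, 0.8]
opening: 0.65
```

Run:
```python
from plan import *
s=env.state();print(s['eef_pos'],s['tcp_rot'],s['opening'],s['t'])
R=rot(3.19,-.0997);c=np.array([476.8,-35.8,29.6])-R.apply([0,0,90])
plan([427.2,281.2,80],.719,cur=(c,(3.19,-.0997)))
```

```text
[467.55361498 -36.2188655  120.32072011] [ 3.14132921  0.09967741 -3.09399847] 0.6500411859884614 13.9
t 13.9 n 31 end [427.2 281.   80. ] [ 3.141 -0.     0.719]
[[[0.03,0.34,0.04],[0.05,0.02,1.0]],[[0.06,0.34,0.04],[0.05,0.02,1.0]],[[0.09,0.33,0.04],[0.05,0.02,1.0]],[[0.11,0.33,0.04],[0.05,0.02,0.99]],[[0.14,0.32,0.03],[0.05,0.02,1.0]]]
[[[0.16,0.3,0.03],[0.05,0.02,0.99]],[[0.19,0.29,0.03],[0.05,0.02,1.0]],[[0.21,0.28,0.03],[0.05,0.02,0.99]],[[0.23,0.26,0.03],[0.05,0.02,1.0]],[[0.25,0.24,0.03],[0.05,0.02,0.99]]]
[[[0.27,0.22,0.03],[0.05,0.02,1.0]],[[0.28,0.2,0.03],[0.05,0.02,0.99]],[[0.3,0.17,0.03],[0.05,0.02,1.0]],[[0.31,0.15,0.03],[0.05,0.02,0.99]],[[0.32,0.13,0.03],[0.05,0.02,1.0]]]
[[[0.33,0.1,0.03],[0.05,0.02,0.99]],[[0.34,0.07,0.03],[0.05,0.02,1.0]],[[0.34,0.05,0.03],[0.05,0.02,0.99]],[[0.34,0.02,0.03],[0.05,0.02,1.0]],[[0.35,-0.01,0.03],[0.05,0.02,0.99]]]
[[[0.34,-0.04,0.03],[0.05,0.02,1.0]],[[0.34,-0.06,0.03],[0.04,0.02,0.99]],[[0.33,-0.09,0.03],[0.04,0.02,1.0]],[[0.32,-0.12,0.03],[0.05,0.01,0.99]],[[0.32,-0.14,0.04],[0.04,0.02,1.0]]]
[[[0.3,-0.17,0.04],[0.05,0.01,0.99]],[[0.29,-0.19,0.04],[0.04,0.02,1.0]],[[0.27,-0.21,0.04],[0.05,0.01,0.99]],[[0.25,-0.23,0.03],[0.04,0.02,1.0]],[[0.24,-0.25,0.04],[0.05,0.01,0.99]]]
[[[0.21,-0.27,0.04],[0.04,0.02,1.0]]]
```

>>> {"api": "drive_tool", "payload": {"increments": [[[0.03,0.34,0.04],[0.05,0.02,1.0]],[[0.06,0.34,0.04],[0.05,0.02,1.0]],[[0.09,0.33,0.04],[0.05,0.02,1.0]],[[0.11,0.33,0.04],[0.05,0.02,0.99]],[[0.14,0.32,0.03],[0.05,0.02,1.0]]], "jaw": 0.4}}

```text
t: 14.32
eef_pos: [460.9, 15.5, 112.3]
tcp_rot: [3.123, 0.088, 2.784]
ft_force: [0.3, 0.8, 0.2]
opening: 0.701
```

>>> {"api": "drive_tool", "payload": {"increments": [[[0.16,0.3,0.03],[0.05,0.02,0.99]],[[0.19,0.29,0.03],[0.05,0.02,1.0]],[[0.21,0.28,0.03],[0.05,0.02,0.99]],[[0.23,0.26,0.03],[0.05,0.02,1.0]],[[0.25,0.24,0.03],[0.05,0.02,0.99]]]}}

```text
t: 14.73
eef_pos: [454.3, 66.9, 106.2]
tcp_rot: [3.112, 0.07, 2.386]
ft_force: [1.2, -0.0, -0.5]
opening: 0.699
```

>>> {"api": "drive_tool", "payload": {"increments": [[[0.27,0.22,0.03],[0.05,0.02,1.0]],[[0.28,0.2,0.03],[0.05,0.02,0.99]],[[0.3,0.17,0.03],[0.05,0.02,1.0]],[[0.31,0.15,0.03],[0.05,0.02,0.99]],[[0.32,0.13,0.03],[0.05,0.02,1.0]]]}}

```text
t: 15.15
eef_pos: [447.9, 118.1, 99.8]
tcp_rot: [3.108, 0.049, 1.987]
ft_force: [-0.2, -0.3, 1.0]
opening: 0.701
```

>>> {"api": "drive_tool", "payload": {"increments": [[[0.33,0.1,0.03],[0.05,0.02,0.99]],[[0.34,0.07,0.03],[0.05,0.02,1.0]],[[0.34,0.05,0.03],[0.05,0.02,0.99]],[[0.34,0.02,0.03],[0.05,0.02,1.0]],[[0.35,-0.01,0.03],[0.05,0.02,0.99]]]}}

```text
t: 15.57
eef_pos: [441.6, 169.3, 93.4]
tcp_rot: [3.113, 0.028, 1.59]
ft_force: [-0.5, -0.1, -0.3]
opening: 0.697
```

>>> {"api": "drive_tool", "payload": {"increments": [[[0.34,-0.04,0.03],[0.05,0.02,1.0]],[[0.34,-0.06,0.03],[0.04,0.02,0.99]],[[0.33,-0.09,0.03],[0.04,0.02,1.0]],[[0.32,-0.12,0.03],[0.05,0.01,0.99]],[[0.32,-0.14,0.04],[0.04,0.02,1.0]]]}}

```text
t: 15.98
eef_pos: [435.0, 220.3, 87.3]
tcp_rot: [3.123, 0.012, 1.192]
ft_force: [0.3, -0.1, 0.3]
opening: 0.699
```

>>> {"api": "drive_tool", "payload": {"increments": [[[0.3,-0.17,0.04],[0.05,0.01,0.99]],[[0.29,-0.19,0.04],[0.04,0.02,1.0]],[[0.27,-0.21,0.04],[0.05,0.01,0.99]],[[0.25,-0.23,0.03],[0.04,0.02,1.0]],[[0.24,-0.25,0.04],[0.05,0.01,0.99]]]}}

```text
t: 16.4
eef_pos: [428.5, 271.4, 80.8]
tcp_rot: [3.139, 0.002, 0.794]
ft_force: [-1.2, 1.2, 0.0]
opening: 0.7
```

>>> {"api": "drive_tool", "payload": {"increments": [[[0.21,-0.27,0.04],[0.04,0.02,1.0]],[[0,0,0],[0,0,0]],[[0,0,0],[0,0,0]]]}}

```text
t: 16.65
eef_pos: [427.1, 281.1, 79.6]
tcp_rot: [-3.142, 0.0, 0.721]
ft_force: [-0.2, -0.1, -0.8]
opening: 0.698
```

```bash
python3 - <<'E'
from look import *
s=env.state();print(s['eef_pos'],s['tcp_rot'],s['t'])
pt,ps=save('b2')
crop(pt,proj(pt,[[475,-36,25]])[0],40,7,'b2c')
crop(ps,proj(ps,[[475,-36,25]])[0],40,7,'b2d')
im=np.hstack([cv2.imread('pics/b2c.png'),cv2.imread('pics/b2d.png')]);cv2.imwrite('pics/b2e.png',cv2.resize(im,None,fx=.7,fy=.7))
E
python3 plan.py 426.9 281.2 80 .719
```

```text
[427.09327435 281.14124229  79.64274891] [-3.14152168e+00  2.73794773e-04  7.21370757e-01] 16.65
t 16.75 n 1 end [426.8 281.1  80.1] [-3.142  0.     0.719]
[[[0,-0.02,-0.01],[0,0,0.02]]]
```

View pics/b2e.png

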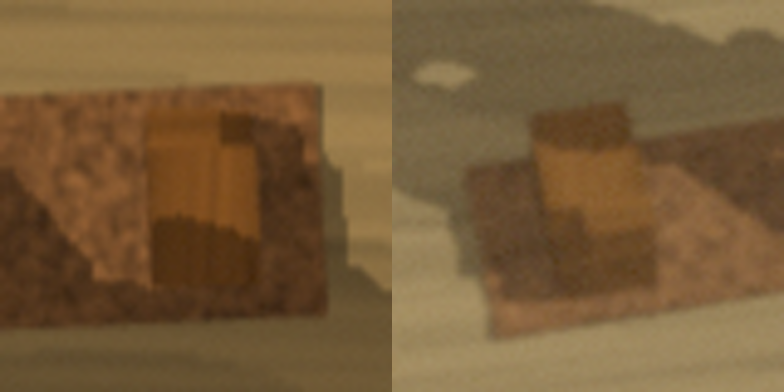

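The a pack looks square, at about top pixel (293,236). Next I'll grasp W4.

>>> {"api": "drive_tool", "payload": {"increments": [[[0,0,0.7],[0,0,0]],[[0,0,0.8],[0,0,0]],[[0,0,0.7],[0,0,0]],[[0,0,0.37],[0,0,0]],[[0,0,0],[0,0,0]]]}}

```text
t: 17.17
eef_pos: [427.2, 280.4, 1.3]
tcp_rot: [-3.141, 0.001, 0.719]
ft_force: [-1.1, -0.2, 0.7]
opening: 0.704
```

>>> {"api": "drive_tool", "payload": {"increments": [[[0,0,0],[0,0,0]],[[0,0,0],[0,0,0]],[[0,0,0],[0,0,0]],[[0,0,0],[0,0,0]],[[0,0,0],[0,0,0]]], "jaw": -1}}

```text
t: 17.58
eef_pos: [427.5, 281.1, 3.1]
tcp_rot: [3.141, -0.001, 0.718]
ft_force: [1.2, 0.0, 2.8]
opening: 0.416
```

Run:
```python
from plan import *
s=env.state();print(s['eef_pos'],s['tcp_rot'],s['opening'],s['t'])
p=s['eef_pos']
plan([466.8,88.1,45],3.207,cur=(p+[0,0,75],(s['tcp_rot'][2],)))
```

```text
[427.48742475 281.13827397   3.14824536] [ 3.14149147e+00 -8.95685994e-04  7.18233672e-01] 0.4159261118471858 17.5833
t 17.58 n 32 end [466.9  88.1  45.1] [-3.142  0.    -3.076]
[[[-0.1,0.18,0.03],[0,0,-0.97]],[[-0.12,0.17,0.03],[0,0,-0.97]],[[-0.13,0.16,0.03],[0,0,-0.97]],[[-0.14,0.15,0.03],[0,0,-0.97]],[[-0.15,0.14,0.04],[0,0,-0.97]]]
[[[-0.16,0.13,0.03],[0,0,-0.97]],[[-0.17,0.11,0.04],[0,0,-0.97]],[[-0.18,0.1,0.03],[0,0,-0.97]],[[-0.19,0.09,0.04],[0,0,-0.97]],[[-0.19,0.07,0.03],[0,0,-0.97]]]
[[[-0.2,0.06,0.04],[0,0,-0.97]],[[-0.2,0.04,0.03],[0,0,-0.97]],[[-0.2,0.02,0.04],[0,0,-0.97]],[[-0.2,0.01,0.03],[0,0,-0.97]],[[-0.21,-0.01,0.04],[0,0,-0.97]]]
[[[-0.2,-0.02,0.03],[0,0,-0.97]],[[-0.2,-0.04,0.04],[0,0,-0.97]],[[-0.2,-0.05,0.03],[0,0,-0.97]],[[-0.19,-0.07,0.04],[0,0,-0.97]],[[-0.19,-0.08,0.03],[0,0,-0.98]]]
[[[-0.18,-0.1,0.04],[0,0,-0.97]],[[-0.17,-0.11,0.03],[0,0,-0.98]],[[-0.16,-0.13,0.04],[0,0,-0.97]],[[-0.15,-0.14,0.03],[0,0,-0.98]],[[-0.14,-0.15,0.04],[0,0,-0.97]]]
[[[-0.13,-0.16,0.03],[0,0,-0.98]],[[-0.12,-0.17,0.04],[0,0,-0.97]],[[-0.1,-0.18,0.03],[0,0,-0.98]],[[-0.09,-0.18,0.04],[0,0,-0.97]],[[-0.08,-0.19,0.03],[0,0,-0.98]]]
[[[-0.06,-0.2,0.04],[0,0,-0.97]],[[-0.05,-0.2,0.03],[0,0,-0.98]]]
```

>>> {"api": "drive_tool", "payload": {"increments": [[[0,0,-0.5],[0,0,0]],[[0,0,-1],[0,0,0]],[[0,0,-1],[0,0,0]]]}}

```text
t: 17.83
eef_pos: [426.7, 280.8, 78.2]
tcp_rot: [-3.141, 0.002, 0.718]
ft_force: [0.7, -0.1, -1.0]
opening: 0.421
```

>>> {"api": "drive_tool", "payload": {"increments": [[[-0.1,0.18,0.03],[0,0,-0.97]],[[-0.12,0.17,0.03],[0,0,-0.97]],[[-0.13,0.16,0.03],[0,0,-0.97]],[[-0.14,0.15,0.03],[0,0,-0.97]],[[-0.15,0.14,0.04],[0,0,-0.97]]]}}

```text
t: 18.25
eef_pos: [433.4, 250.6, 73.3]
tcp_rot: [3.141, -0.001, 1.11]
ft_force: [-0.5, 0.1, -0.7]
opening: 0.418
```

>>> {"api": "drive_tool", "payload": {"increments": [[[-0.16,0.13,0.03],[0,0,-0.97]],[[-0.17,0.11,0.04],[0,0,-0.97]],[[-0.18,0.1,0.03],[0,0,-0.97]],[[-0.19,0.09,0.04],[0,0,-0.97]],[[-0.19,0.07,0.03],[0,0,-0.97]]]}}

```text
t: 18.67
eef_pos: [439.6, 220.3, 68.0]
tcp_rot: [3.141, -0.0, 1.498]
ft_force: [0.1, 1.4, -0.1]
opening: 0.424
```

>>> {"api": "drive_tool", "payload": {"increments": [[[-0.2,0.06,0.04],[0,0,-0.97]],[[-0.2,0.04,0.03],[0,0,-0.97]],[[-0.2,0.02,0.04],[0,0,-0.97]],[[-0.2,0.01,0.03],[0,0,-0.97]],[[-0.21,-0.01,0.04],[0,0,-0.97]]]}}

```text
t: 19.08
eef_pos: [445.6, 190.2, 62.6]
tcp_rot: [3.141, -0.0, 1.886]
ft_force: [0.2, 0.2, -0.5]
opening: 0.419
```

>>> {"api": "drive_tool", "payload": {"increments": [[[-0.2,-0.02,0.03],[0,0,-0.97]],[[-0.2,-0.04,0.04],[0,0,-0.97]],[[-0.2,-0.05,0.03],[0,0,-0.97]],[[-0.19,-0.07,0.04],[0,0,-0.97]],[[-0.19,-0.08,0.03],[0,0,-0.98]]]}}

```text
t: 19.5
eef_pos: [451.9, 160.3, 57.5]
tcp_rot: [3.141, 0.0, 2.275]
ft_force: [-0.0, 0.6, -0.0]
opening: 0.419
```

>>> {"api": "drive_tool", "payload": {"increments": [[[-0.18,-0.1,0.04],[0,0,-0.97]],[[-0.17,-0.11,0.03],[0,0,-0.98]],[[-0.16,-0.13,0.04],[0,0,-0.97]],[[-0.15,-0.14,0.03],[0,0,-0.98]],[[-0.14,-0.15,0.04],[0,0,-0.97]]]}}

```text
t: 19.92
eef_pos: [457.8, 130.1, 52.1]
tcp_rot: [3.141, 0.0, 2.665]
ft_force: [0.2, -0.6, -0.7]
opening: 0.415
```

>>> {"api": "drive_tool", "payload": {"increments": [[[-0.13,-0.16,0.03],[0,0,-0.98]],[[-0.12,-0.17,0.04],[0,0,-0.97]],[[-0.1,-0.18,0.03],[0,0,-0.98]],[[-0.09,-0.18,0.04],[0,0,-0.97]],[[-0.08,-0.19,0.03],[0,0,-0.98]]]}}

```text
t: 20.33
eef_pos: [464.1, 99.9, 47.0]
tcp_rot: [3.141, 0.0, 3.055]
ft_force: [-0.6, 0.5, 0.3]
opening: 0.416
```

>>> {"api": "drive_tool", "payload": {"increments": [[[-0.06,-0.2,0.04],[0,0,-0.97]],[[-0.05,-0.2,0.03],[0,0,-0.98]],[[0,0,0],[0,0,0]],[[0,0,0],[0,0,0]]]}}

```text
t: 20.67
eef_pos: [466.7, 88.0, 44.8]
tcp_rot: [3.141, 0.0, -3.079]
ft_force: [0.6, 0.4, -0.7]
opening: 0.416
```

>>> {"api": "drive_tool", "payload": {"increments": [[[0,0,0.5],[0,0,0]],[[0,0,0.5],[0,0,0]],[[0,0,0.2],[0,0,0]],[[0,0,0.07],[0,0,0]],[[0,0,0],[0,0,0]]]}}

```text
t: 21.08
eef_pos: [466.5, 88.3, 6.7]
tcp_rot: [3.141, -0.001, -3.077]
ft_force: [-0.0, -0.0, -0.2]
opening: 0.417
```

>>> {"api": "drive_tool", "payload": {"increments": [[[0,0,0.03],[0,0,0]],[[0,0,0],[0,0,0]],[[0,0,0],[0,0,0]]]}}

```text
t: 21.33
eef_pos: [466.9, 88.2, 6.1]
tcp_rot: [3.141, 0.001, -3.077]
ft_force: [0.5, 2.0, 1.1]
opening: 0.416
```

>>> {"api": "drive_tool", "payload": {"increments": [[[0,0,0],[0,0,0]],[[0,0,0],[0,0,0]],[[0,0,0],[0,0,0]]], "jaw": 0.2}}

```text
t: 21.58
eef_pos: [466.8, 88.1, 5.8]
tcp_rot: [3.141, 0.0, -3.076]
ft_force: [0.9, 0.1, 1.4]
opening: 0.57
```

>>> {"api": "drive_tool", "payload": {"increments": [[[0,0,-0.5],[0,0,0]],[[0,0,-0.9],[0,0,0]],[[0,0,-0.9],[0,0,0]],[[0,0,-0.5],[0,0,0]]]}}

```text
t: 21.92
eef_pos: [467.2, 88.1, 91.9]
tcp_rot: [3.141, 0.002, -3.076]
ft_force: [0.4, 0.1, 0.5]
opening: 0.596
```

Run:
```python
from plan import *
s=env.state();print(s['eef_pos'],s['tcp_rot'],s['t'])
plan([458.2,414.7,75],2.55,cur=([466.8,88.1,90.1],(3.207,)))
```

```text
[467.15264989  88.08407073  91.91113816] [ 3.14142599e+00  1.94598534e-03 -3.07636136e+00] 21.9167
t 21.92 n 12 end [458.2 414.8  75.1] [3.142 0.    2.55 ]
[[[-0.04,0.91,0.04],[0,0,0.68]],[[0.01,0.91,0.04],[0,0,0.68]],[[0.06,0.9,0.04],[0,0,0.69]],[[0.11,0.9,0.04],[0,0,0.68]],[[0.16,0.89,0.04],[0,0,0.69]]]
[[[0.21,0.88,0.04],[0,0,0.68]],[[0.26,0.87,0.04],[0,0,0.69]],[[0.31,0.85,0.04],[0,0,0.68]],[[0.36,0.84,0.05],[0,0,0.69]],[[0.4,0.82,0.04],[0,0,0.68]]]
[[[0.44,0.79,0.05],[0,0,0.69]],[[0.49,0.77,0.04],[0,0,0.68]]]
```

>>> {"api": "drive_tool", "payload": {"increments": [[[-0.04,0.91,0.04],[0,0,0.68]],[[0.01,0.91,0.04],[0,0,0.68]],[[0.06,0.9,0.04],[0,0,0.69]],[[0.11,0.9,0.04],[0,0,0.68]],[[0.16,0.89,0.04],[0,0,0.69]]], "jaw": 0.4}}

```text
t: 22.33
eef_pos: [463.4, 225.3, 83.8]
tcp_rot: [3.141, 0.0, 2.93]
ft_force: [0.8, -0.7, 0.1]
opening: 0.703
```

>>> {"api": "drive_tool", "payload": {"increments": [[[0.21,0.88,0.04],[0,0,0.68]],[[0.26,0.87,0.04],[0,0,0.69]],[[0.31,0.85,0.04],[0,0,0.68]],[[0.36,0.84,0.05],[0,0,0.69]],[[0.4,0.82,0.04],[0,0,0.68]]]}}

```text
t: 22.75
eef_pos: [459.3, 361.6, 77.3]
tcp_rot: [3.142, -0.0, 2.657]
ft_force: [0.5, 0.1, -1.2]
opening: 0.701
```

>>> {"api": "drive_tool", "payload": {"increments": [[[0.44,0.79,0.05],[0,0,0.69]],[[0.49,0.77,0.04],[0,0,0.68]],[[0,0,0],[0,0,0]],[[0,0,0],[0,0,0]],[[0,0,0],[0,0,0]]]}}

```text
t: 23.17
eef_pos: [457.9, 414.3, 74.5]
tcp_rot: [-3.141, -0.0, 2.551]
ft_force: [-0.4, -0.7, -0.2]
opening: 0.703
```

Run:
```python
from look import *
s=env.state();print(s['eef_pos'],s['tcp_rot'],s['t'])
pt,ps=save('b3')
def seg(im):
    im=cv2.GaussianBlur(im,(3,3),0.7);h=cv2.cvtColor(im,cv2.COLOR_BGR2HSV).astype(int)
    return ((h[...,0]<19)&(h[...,1]>178)&(h[...,2]>25)).astype(float)
r=fit(B,467,88,0.065,[pt],seg,z=3,rad=24);print(r)
def ov(p,fs,cen,name,f=7,r=40):
    u,v=proj(p,[cen])[0].astype(int); im=cv2.resize(p['pixels'][v-r:v+r,u-r:u+r],None,fx=f,fy=f,interpolation=cv2.INTER_CUBIC)
    for F,c in fs:
        for q in F:
            a=((proj(p,q)-[u-r,v-r]+.5)*f-.5);cv2.polylines(im,[np.round(a).astype(np.int32)],True,c,1)
    return im
def tilt(th): return np.array([[np.cos(th),0,np.sin(th)],[0,1,0],[-np.sin(th),0,np.cos(th)]])
Rt=tilt(.0997)
# top a: wedge yaw 3.19; x toward robot; underside tilts: in its own frame thick(+x) end down => rot about y by +th
fa=pose_pts(A,476.1,-35.8,.045,3); ft=pose_pts(A,477.1,-35.8,3.19,26.1,Rt)
fb=pose_pts(B,*r[0],3)
im=np.hstack([ov(pt,[(fa,(255,0,0)),(ft,(0,255,0))],[475,-36,25],''),ov(ps,[(fa,(255,0,0)),(ft,(0,255,0))],[475,-36,25],'')])
cv2.imwrite('pics/b3e.png',cv2.resize(im,None,fx=.7,fy=.7))
im=np.hstack([ov(pt,[(fb,(255,0,0))],[467,88,25],''),ov(ps,[(fb,(255,0,0))],[467,88,25],'')])
cv2.imwrite('pics/b3f.png',cv2.resize(im,None,fx=.7,fy=.7))
```

```text
[457.85832576 414.29472061  74.5374862 ] [-3.14098215e+00 -2.07136145e-04  2.55102607e+00] 23.1667
((np.float64(467.64579411435136), np.float64(88.41055249865028), np.float64(0.06658651367508618)), np.float64(0.059784522637060904))
```

View pics/b3e.png

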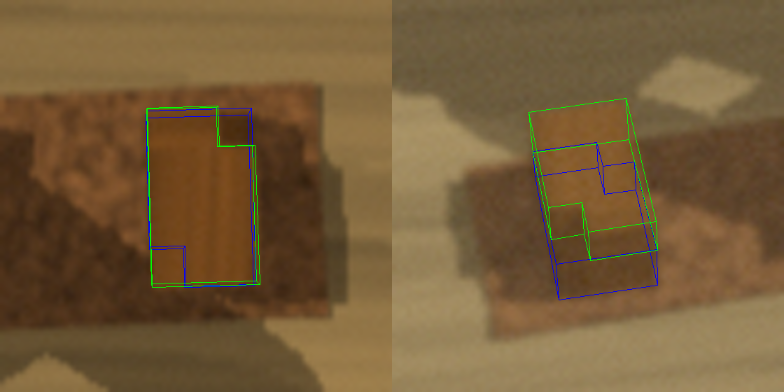

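View pics/b3f.png

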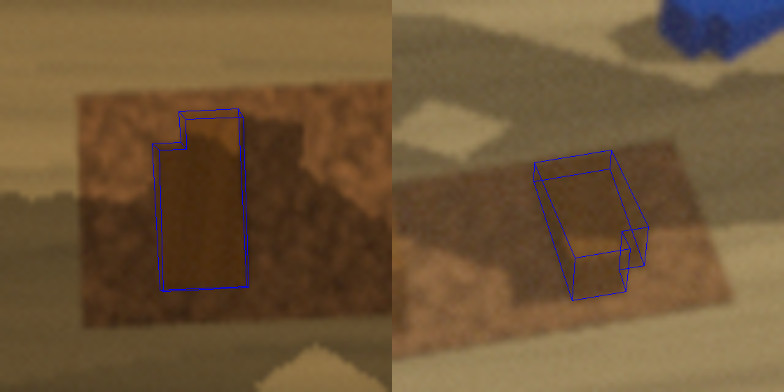

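Both overlays match: the a pack at (293,236), and bottom b with its notch at the far, thick end, +y side. Now I'll grasp W3.

>>> {"api": "drive_tool", "payload": {"increments": [[[0,0,0.6],[0,0,0]],[[0,0,0.8],[0,0,0]],[[0,0,0.6],[0,0,0]],[[0,0,0.37],[0,0,0]],[[0,0,0],[0,0,0]]]}}

```text
t: 23.68
eef_pos: [457.7, 413.5, 1.8]
tcp_rot: [-3.139, -0.001, 2.549]
ft_force: [-0.2, 0.0, -0.6]
opening: 0.702
```

>>> {"api": "drive_tool", "payload": {"increments": [[[0,0,0],[0,0,0]],[[0,0,0],[0,0,0]],[[0,0,0],[0,0,0]],[[0,0,0],[0,0,0]],[[0,0,0],[0,0,0]]], "jaw": -1}}

```text
t: 24.1
eef_pos: [458.4, 415.0, 4.5]
tcp_rot: [3.14, 0.0, 2.55]
ft_force: [-0.4, -0.1, 4.6]
opening: 0.417
```

Run:
```python
from plan import *
s=env.state();print(s['eef_pos'],s['tcp_rot'],s['opening'],s['t'])
th=np.arctan(.225);R=rot(3.207,-th);n=-R.apply([0,0,1]);d=-R.apply([1,0,0]); print(n,d)
U=np.array([467.6,88.4,26.])+2.0*d   # 2mm up the slope
h=s['eef_pos'][2]; tcp=U+h*n; print('tcp',tcp)
plan(tcp+40*n,3.207,-th,cur=(s['eef_pos']+[0,0,114],(s['tcp_rot'][2],)))
```

```text
[458.42500586 415.02870034   4.51316093] [3.14020989e+00 3.92731671e-04 2.55016961e+00] 0.41666722103934034 24.1
[-0.21904281 -0.01434748  0.97560976] [0.97352361 0.06376656 0.2195122 ]
tcp [468.55847176  88.46278065  30.84210823]
t 24.1 n 12 end [459.9  87.8  69.9] [ 3.141  0.221 -3.076]
[[[-0.51,-0.75,0.14],[-0.08,-0.22,-0.68]],[[-0.47,-0.78,0.14],[-0.08,-0.22,-0.68]],[[-0.42,-0.8,0.14],[-0.07,-0.22,-0.68]],[[-0.37,-0.83,0.14],[-0.08,-0.22,-0.68]],[[-0.32,-0.85,0.14],[-0.07,-0.22,-0.68]]]
[[[-0.28,-0.86,0.15],[-0.08,-0.22,-0.68]],[[-0.23,-0.88,0.14],[-0.07,-0.22,-0.68]],[[-0.17,-0.89,0.14],[-0.08,-0.22,-0.68]],[[-0.12,-0.9,0.14],[-0.07,-0.23,-0.68]],[[-0.07,-0.91,0.14],[-0.08,-0.22,-0.69]]]
[[[-0.02,-0.91,0.13],[-0.07,-0.23,-0.68]],[[0.02,-0.91,0.13],[-0.08,-0.22,-0.69]]]
```

>>> {"api": "drive_tool", "payload": {"increments": [[[0,0,-0.6],[0,0,0]],[[0,0,-0.9],[0,0,0]],[[0,0,-1],[0,0,0]],[[0,0,-1],[0,0,0]],[[0,0,-0.3],[0,0,0]]]}}

```text
t: 24.52
eef_pos: [459.3, 415.7, 122.3]
tcp_rot: [3.136, 0.002, 2.55]
ft_force: [0.0, 0.0, -0.2]
opening: 0.418
```

>>> {"api": "drive_tool", "payload": {"increments": [[[-0.51,-0.75,0.14],[-0.08,-0.22,-0.68]],[[-0.47,-0.78,0.14],[-0.08,-0.22,-0.68]],[[-0.42,-0.8,0.14],[-0.07,-0.22,-0.68]],[[-0.37,-0.83,0.14],[-0.08,-0.22,-0.68]],[[-0.32,-0.85,0.14],[-0.07,-0.22,-0.68]]]}}

```text
t: 24.93
eef_pos: [458.2, 277.4, 97.2]
tcp_rot: [3.123, 0.092, 2.825]
ft_force: [0.7, 0.0, -0.7]
opening: 0.42
```

>>> {"api": "drive_tool", "payload": {"increments": [[[-0.28,-0.86,0.15],[-0.08,-0.22,-0.68]],[[-0.23,-0.88,0.14],[-0.07,-0.22,-0.68]],[[-0.17,-0.89,0.14],[-0.08,-0.22,-0.68]],[[-0.12,-0.9,0.14],[-0.07,-0.23,-0.68]],[[-0.07,-0.91,0.14],[-0.08,-0.22,-0.69]]]}}

```text
t: 25.35
eef_pos: [458.7, 141.0, 77.0]
tcp_rot: [3.131, 0.186, 3.099]
ft_force: [1.1, 0.1, -0.5]
opening: 0.418
```

>>> {"api": "drive_tool", "payload": {"increments": [[[-0.02,-0.91,0.13],[-0.07,-0.23,-0.68]],[[0.02,-0.91,0.13],[-0.08,-0.22,-0.69]],[[0,0,0],[0,0,0]],[[0,0,0],[0,0,0]],[[0,0,0],[0,0,0]]]}}

```text
t: 25.77
eef_pos: [459.8, 89.9, 69.3]
tcp_rot: [3.14, 0.22, -3.083]
ft_force: [-0.5, -0.5, -0.2]
opening: 0.419
```

```bash
python3 plan.py 467.8 88.4 34.2 3.207 -0.2213 4
```

```text
t 25.77 n 4 end [467.8  88.3  34.2] [ 3.141  0.221 -3.076]
[[[0,-0.02,0.3],[0,0,-0.02]],[[0,-0.02,0.3],[0,-0.01,-0.02]],[[0,-0.01,0.3],[0,0,-0.02]],[[0,-0.02,0.3],[0,-0.01,-0.02]]]
```

>>> {"api": "drive_tool", "payload": {"increments": [[[0,0,0.4],[0,0,0]],[[0,0,0.4],[0,0,0]],[[0,0,0.3],[0,0,0]],[[0,0,0.1],[0,0,0]],[[0,0,0],[0,0,0]]]}}

```text
t: 26.18
eef_pos: [467.3, 90.9, 33.5]
tcp_rot: [3.14, 0.218, -3.08]
ft_force: [0.5, -0.3, -0.0]
opening: 0.417
```

>>> {"api": "drive_tool", "payload": {"increments": [[[0,0,0],[0,0,0]],[[0,0,0],[0,0,0]]]}}

```text
t: 26.35
eef_pos: [467.5, 90.5, 34.5]
tcp_rot: [3.14, 0.22, -3.08]
ft_force: [-0.2, 0.7, -0.9]
opening: 0.417
```

>>> {"api": "drive_tool", "payload": {"increments": [[[0,-0.07,0.04],[0,0,-0.05]],[[0,0,0.04],[0,0,0]],[[0,0,0],[0,0,0]]]}}

```text
t: 26.6
eef_pos: [468.2, 88.0, 31.9]
tcp_rot: [3.141, 0.22, -3.077]
ft_force: [0.8, -0.5, -0.6]
opening: 0.42
```

>>> {"api": "drive_tool", "payload": {"increments": [[[0,0,0.03],[0,0,0]],[[0,0,0],[0,0,0]],[[0,0,0],[0,0,0]]]}}

```text
t: 26.85
eef_pos: [468.3, 88.1, 30.9]
tcp_rot: [3.141, 0.22, -3.076]
ft_force: [0.5, 1.1, -0.4]
opening: 0.419
```

>>> {"api": "drive_tool", "payload": {"increments": [[[0,0,0.02],[0,0,0]],[[0,0,0],[0,0,0]],[[0,0,0],[0,0,0]]]}}

```text
t: 27.1
eef_pos: [468.4, 88.2, 30.7]
tcp_rot: [3.141, 0.22, -3.076]
ft_force: [-2.8, -0.7, 8.4]
opening: 0.418
```

>>> {"api": "drive_tool", "payload": {"increments": [[[0,0,0.02],[0,0,0]],[[0,0,0],[0,0,0]],[[0,0,0],[0,0,0]]]}}

```text
t: 27.35
eef_pos: [468.4, 88.2, 30.7]
tcp_rot: [3.141, 0.221, -3.076]
ft_force: [-5.9, -2.7, 19.1]
opening: 0.417
```

Contact. I'll back off slightly, release, and move up along the tool axis.

>>> {"api": "drive_tool", "payload": {"increments": [[[0,0,-0.03],[0,0,0]],[[0,0,0],[0,0,0]],[[0,0,0],[0,0,0]],[[0,0,0],[0,0,0]]], "jaw": 0.2}}

```text
t: 27.68
eef_pos: [468.4, 88.2, 30.5]
tcp_rot: [3.141, 0.22, -3.076]
ft_force: [0.1, -0.5, -0.0]
opening: 0.589
```

>>> {"api": "drive_tool", "payload": {"increments": [[[0,0,-0.5],[0,0,0]],[[0,0,-0.9],[0,0,0]],[[0,0,-0.9],[0,0,0]],[[0,0,-0.7],[0,0,0]]]}}

```text
t: 28.02
eef_pos: [448.4, 86.8, 119.7]
tcp_rot: [3.141, 0.22, -3.076]
ft_force: [0.5, 0.5, 0.2]
opening: 0.602
```

Run:
```python
from plan import *
s=env.state();print(s['eef_pos'],s['tcp_rot'],s['opening'],s['t'])
R=rot(3.207,-.2213);c=np.array([468.4,88.2,31])-R.apply([0,0,90]);print(c)
# tray grasp: center (649.5,-14), yaw 1.579 long axis; tool y along tray y (world x): tool yaw = 1.579 ; 
for yaw in (1.579,1.579+np.pi,1.579-np.pi): print(yaw, 'q6',np.arctan2(-14,649)+np.pi/2-yaw)
plan([649.5,-14.,80],1.579,cur=(c,(3.207,-.2213)))
```

```text
[448.36805476  86.83677148 119.67589343] [ 3.14113871  0.21952014 -3.0762648 ] 0.6022944598918187 28.0167
[448.68741226  86.90881013 118.80516336]
1.579 q6 -0.029771976807533074
4.720592653589793 q6 -3.171364630397326
-1.5625926535897932 q6 3.1118206767822603
t 28.02 n 21 end [649.5 -13.9  80. ] [ 3.141 -0.     1.579]
[[[-0.29,-0.18,0.13],[0.11,0.1,0.96]],[[-0.3,-0.16,0.13],[0.11,0.1,0.96]],[[-0.31,-0.13,0.13],[0.11,0.1,0.97]],[[-0.32,-0.11,0.12],[0.11,0.1,0.96]],[[-0.33,-0.08,0.12],[0.11,0.1,0.97]]]
[[[-0.34,-0.05,0.12],[0.11,0.1,0.96]],[[-0.34,-0.03,0.12],[0.11,0.1,0.97]],[[-0.34,0,0.11],[0.11,0.1,0.96]],[[-0.34,0.03,0.11],[0.11,0.1,0.97]],[[-0.34,0.06,0.11],[0.11,0.1,0.96]]]
[[[-0.34,0.08,0.11],[0.11,0.1,0.97]],[[-0.33,0.11,0.1],[0.11,0.1,0.96]],[[-0.32,0.14,0.1],[0.11,0.11,0.96]],[[-0.31,0.16,0.09],[0.11,0.1,0.97]],[[-0.3,0.19,0.09],[0.1,0.11,0.96]]]
[[[-0.28,0.21,0.09],[0.11,0.1,0.97]],[[-0.27,0.23,0.08],[0.1,0.11,0.96]],[[-0.25,0.25,0.08],[0.11,0.1,0.97]],[[-0.23,0.27,0.07],[0.1,0.11,0.96]],[[-0.21,0.29,0.07],[0.11,0.1,0.97]]]
[[[-0.18,0.3,0.07],[0.1,0.11,0.96]]]
```

>>> {"api": "drive_tool", "payload": {"increments": [[[-0.29,-0.18,0.13],[0.11,0.1,0.96]],[[-0.3,-0.16,0.13],[0.11,0.1,0.96]],[[-0.31,-0.13,0.13],[0.11,0.1,0.97]],[[-0.32,-0.11,0.12],[0.11,0.1,0.96]],[[-0.33,-0.08,0.12],[0.11,0.1,0.97]]], "jaw": 0.9}}

```text
t: 28.43
eef_pos: [496.9, 62.6, 108.8]
tcp_rot: [3.108, 0.172, 2.811]
ft_force: [-0.5, 0.3, 0.2]
opening: 0.891
```

>>> {"api": "drive_tool", "payload": {"increments": [[[-0.34,-0.05,0.12],[0.11,0.1,0.96]],[[-0.34,-0.03,0.12],[0.11,0.1,0.97]],[[-0.34,0,0.11],[0.11,0.1,0.96]],[[-0.34,0.03,0.11],[0.11,0.1,0.97]],[[-0.34,0.06,0.11],[0.11,0.1,0.96]]]}}

```text
t: 28.85
eef_pos: [544.5, 38.7, 99.4]
tcp_rot: [3.096, 0.116, 2.423]
ft_force: [0.5, 0.5, 0.0]
opening: 0.948
```

>>> {"api": "drive_tool", "payload": {"increments": [[[-0.34,0.08,0.11],[0.11,0.1,0.97]],[[-0.33,0.11,0.1],[0.11,0.1,0.96]],[[-0.32,0.14,0.1],[0.11,0.11,0.96]],[[-0.31,0.16,0.09],[0.11,0.1,0.97]],[[-0.3,0.19,0.09],[0.1,0.11,0.96]]]}}

```text
t: 29.27
eef_pos: [592.6, 14.6, 90.1]
tcp_rot: [3.106, 0.058, 2.038]
ft_force: [0.3, -0.2, 0.9]
opening: 0.953
```

>>> {"api": "drive_tool", "payload": {"increments": [[[-0.28,0.21,0.09],[0.11,0.1,0.97]],[[-0.27,0.23,0.08],[0.1,0.11,0.96]],[[-0.25,0.25,0.08],[0.11,0.1,0.97]],[[-0.23,0.27,0.07],[0.1,0.11,0.96]],[[-0.21,0.29,0.07],[0.11,0.1,0.97]]]}}

```text
t: 29.68
eef_pos: [640.5, -9.5, 80.8]
tcp_rot: [3.136, 0.008, 1.652]
ft_force: [-1.0, 0.6, 0.2]
opening: 0.948
```

>>> {"api": "drive_tool", "payload": {"increments": [[[-0.18,0.3,0.07],[0.1,0.11,0.96]],[[0,0,0],[0,0,0]],[[0,0,0],[0,0,0]]]}}

```text
t: 29.93
eef_pos: [649.3, -14.1, 78.6]
tcp_rot: [-3.139, -0.0, 1.581]
ft_force: [-0.3, 0.3, -0.3]
opening: 0.951
```

Run:
```python
from look import *
s=env.state();print(s['eef_pos'],s['tcp_rot'],s['opening'],s['t'])
pt,ps=save('b4')
```

```text
[649.2937795  -14.06208509  78.58643463] [-3.13932073e+00 -4.31491265e-04  1.58115735e+00] 0.9506999242974519 29.9333
```

View pics/b4_t.png

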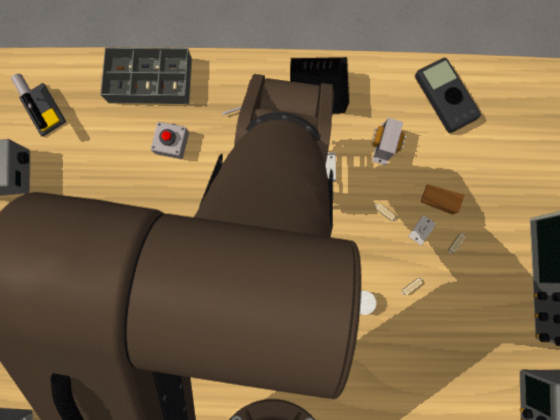

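View pics/b4_s.png

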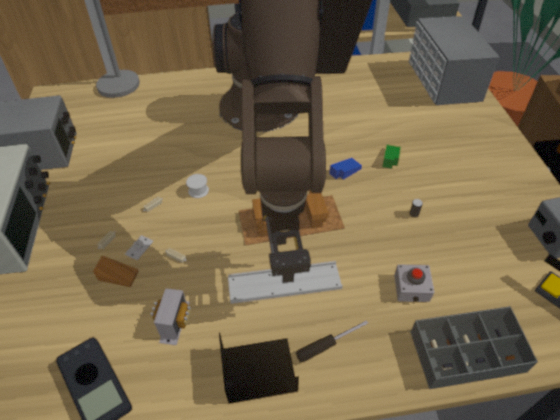

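```bash
cat >> look.py <<'E'
def ov(p,fs,cen,f=7,r=40):
    u,v=proj(p,[cen])[0].astype(int); im=cv2.resize(p['pixels'][v-r:v+r,u-r:u+r],None,fx=f,fy=f,interpolation=cv2.INTER_CUBIC)
    raw=im.copy()
    for F,c in fs:
        for q in F:
            a=((proj(p,q)-[u-r,v-r]+.5)*f-.5);cv2.polylines(im,[np.round(a).astype(np.int32)],True,c,1)
    return np.hstack([raw,im])
def tilt(th): return np.array([[np.cos(th),0,np.sin(th)],[0,1,0],[-np.sin(th),0,np.cos(th)]])
E
python3 - <<'E'
from look import *
ps=snap('scene')
fb=pose_pts(B,467.6,88.4,.066,3); ft=pose_pts(B,469.3,88.3,3.207,26.4,tilt(np.arctan(.225)))
cv2.imwrite('pics/b5.png',cv2.resize(ov(ps,[(fb,(255,0,0)),(ft,(0,255,0))],[468,88,25]),None,fx=.7,fy=.7))
E
```

```text
(no output)
```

View pics/b5.png

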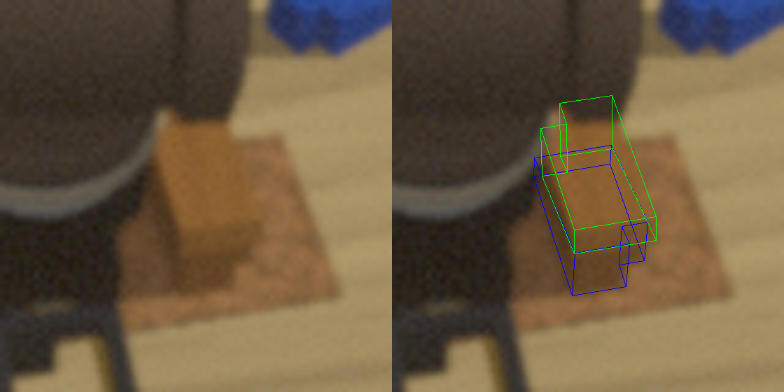

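>>> {"api": "drive_tool", "payload": {"increments": [[[0,0,0.6],[0,0,0]],[[0,0,0.8],[0,0,0]],[[0,0,0.6],[0,0,0]],[[0,0,0.45],[0,0,0]],[[0,0,0],[0,0,0]]]}}

```text
t: 30.5
eef_pos: [648.0, -13.4, 3.4]
tcp_rot: [-3.136, -0.001, 1.581]
ft_force: [-1.0, -0.8, 0.3]
opening: 0.95
```

>>> {"api": "drive_tool", "payload": {"increments": [[[0,0,0.03],[0,0,0]],[[0,0,0],[0,0,0]],[[0,0,0],[0,0,0]]]}}

```text
t: 30.75
eef_pos: [650.1, -13.8, 6.1]
tcp_rot: [3.141, -0.0, 1.58]
ft_force: [-0.7, 0.2, 1.5]
opening: 0.951
```

>>> {"api": "drive_tool", "payload": {"increments": [[[0,0,0.09],[0,0,0]],[[0,0,0.03],[0,0,0]],[[0,0,0],[0,0,0]],[[0,0,0],[0,0,0]]]}}

```text
t: 31.08
eef_pos: [649.5, -13.9, 1.4]
tcp_rot: [-3.14, -0.0, 1.579]
ft_force: [-0.3, -0.1, -0.1]
opening: 0.951
```

>>> {"api": "drive_tool", "payload": {"increments": [[[0,0,0],[0,0,0]],[[0,0,0],[0,0,0]],[[0,0,0],[0,0,0]],[[0,0,0],[0,0,0]],[[0,0,0],[0,0,0]]], "jaw": -1}}

```text
t: 31.5
eef_pos: [649.4, -13.9, 1.3]
tcp_rot: [-3.14, -0.001, 1.579]
ft_force: [-0.3, 0.3, 0.7]
opening: 0.69
```

>>> {"api": "drive_tool", "payload": {"increments": [[[0,0,-0.3],[0,0,0]],[[0,0,-0.6],[0,0,0]],[[0,0,-0.8],[0,0,0]],[[0,0,-0.8],[0,0,0]],[[0,0,-0.5],[0,0,0]]]}}

```text
t: 31.92
eef_pos: [650.1, -13.9, 94.0]
tcp_rot: [3.141, -0.0, 1.579]
ft_force: [0.1, -0.2, -1.4]
opening: 0.691
```

Run:
```python
from plan import *
s=env.state();print(s['eef_pos'],s['tcp_rot'],s['opening'],s['t'])
plan([470.3,26.2,75],1.64,step=20,cur=([649.5,-13.9,91.3],(1.579,)))
```

```text
[650.09736142 -13.91609027  94.04310203] [ 3.14101011e+00 -2.65221010e-04  1.57935570e+00] 0.6906813401653973 31.9167
t 31.92 n 10 end [470.3  26.2  75.1] [3.142 0.    1.64 ]
[[[0.14,-0.6,0.05],[0,0,-0.08]],[[0.14,-0.59,0.05],[0,0,-0.08]],[[0.15,-0.59,0.06],[0,0,-0.08]],[[0.15,-0.59,0.05],[0,0,-0.07]],[[0.15,-0.59,0.06],[0,0,-0.08]]]
[[[0.16,-0.59,0.05],[0,0,-0.07]],[[0.16,-0.59,0.06],[0,0,-0.08]],[[0.16,-0.59,0.05],[0,0,-0.07]],[[0.17,-0.6,0.06],[0,0,-0.08]],[[0.17,-0.59,0.05],[0,0,-0.07]]]
```

>>> {"api": "drive_tool", "payload": {"increments": [[[0.14,-0.6,0.05],[0,0,-0.08]],[[0.14,-0.59,0.05],[0,0,-0.08]],[[0.15,-0.59,0.06],[0,0,-0.08]],[[0.15,-0.59,0.05],[0,0,-0.07]],[[0.15,-0.59,0.06],[0,0,-0.08]]]}}

```text
t: 32.33
eef_pos: [559.5, 6.3, 83.9]
tcp_rot: [-3.141, -0.001, 1.611]
ft_force: [-0.3, -0.6, -1.5]
opening: 0.691
```

>>> {"api": "drive_tool", "payload": {"increments": [[[0.16,-0.59,0.05],[0,0,-0.07]],[[0.16,-0.59,0.06],[0,0,-0.08]],[[0.16,-0.59,0.05],[0,0,-0.07]],[[0.17,-0.6,0.06],[0,0,-0.08]],[[0.17,-0.59,0.05],[0,0,-0.07]]]}}

```text
t: 32.75
eef_pos: [469.5, 26.3, 75.8]
tcp_rot: [-3.141, -0.001, 1.64]
ft_force: [0.2, -0.5, -1.9]
opening: 0.696
```

>>> {"api": "drive_tool", "payload": {"increments": [[[0,0,0],[0,0,0]],[[0,0,0],[0,0,0]],[[0,0,0],[0,0,0]],[[0,0,0],[0,0,0]]]}}

```text
t: 33.08
eef_pos: [471.4, 25.9, 75.7]
tcp_rot: [-3.141, -0.0, 1.64]
ft_force: [-0.2, -0.1, -1.6]
opening: 0.691
```

Run:
```python
from look import *
s=env.state();print(s['eef_pos'],s['tcp_rot'],s['opening'],s['t'])
ps=snap('scene','b6')
crop(ps,proj(ps,[[470,26,60]])[0],75,5,'b6c')
```

```text
[471.39428738  25.93815525  75.65691802] [-3.14142829e+00 -3.92206944e-04  1.63994643e+00] 0.6905697841147157 33.0833
```

View pics/b6c.png

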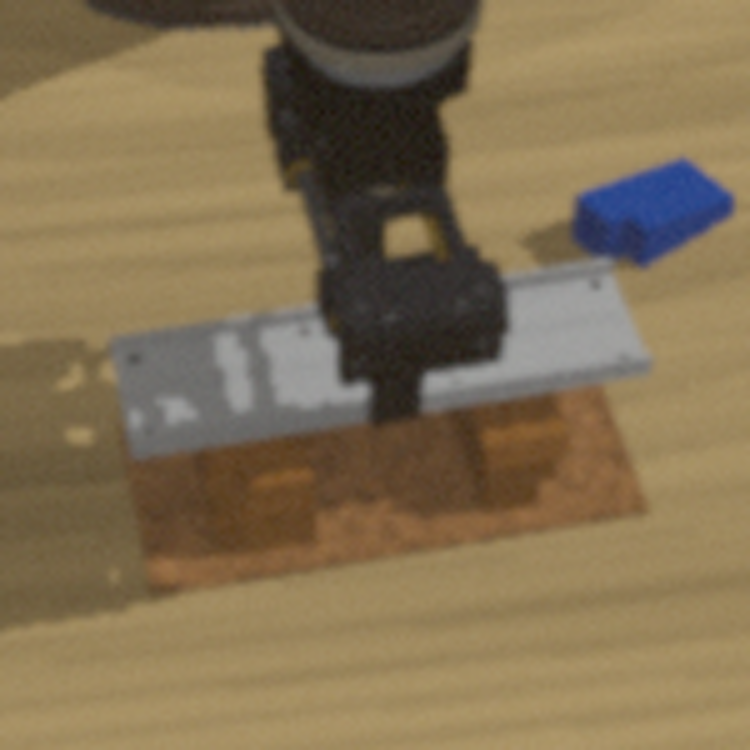

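>>> {"api": "drive_tool", "payload": {"increments": [[[0,0.02,0.3],[0,0,0]],[[0,0.02,0.3],[0,0,0]],[[0,0,0.15],[0,0,0]],[[0,0,0],[0,0,0]],[[0,0,0],[0,0,0]]]}}

```text
t: 33.55
eef_pos: [471.3, 26.2, 52.2]
tcp_rot: [-3.139, -0.001, 1.64]
ft_force: [0.7, -0.6, -1.5]
opening: 0.694
```

>>> {"api": "drive_tool", "payload": {"increments": [[[0,0,0.03],[0,0,0]],[[0,0,0],[0,0,0]],[[0,0,0],[0,0,0]]]}}

```text
t: 33.8
eef_pos: [471.7, 26.2, 52.1]
tcp_rot: [-3.141, -0.001, 1.64]
ft_force: [0.4, 0.0, -2.0]
opening: 0.694
```

>>> {"api": "drive_tool", "payload": {"increments": [[[0,0,0.04],[0,0,0]],[[0,0,0],[0,0,0]],[[0,0,0],[0,0,0]]]}}

```text
t: 34.05
eef_pos: [471.6, 26.2, 50.8]
tcp_rot: [-3.14, -0.001, 1.64]
ft_force: [-0.2, -0.8, -2.7]
opening: 0.691
```

>>> {"api": "drive_tool", "payload": {"increments": [[[0,0,0.02],[0,0,0]],[[0,0,0],[0,0,0]],[[0,0,0],[0,0,0]]]}}

```text
t: 34.3
eef_pos: [471.6, 26.2, 50.2]
tcp_rot: [-3.14, -0.001, 1.64]
ft_force: [0.5, 0.2, -0.3]
opening: 0.689
```

>>> {"api": "drive_tool", "payload": {"increments": [[[0,0,0.02],[0,0,0]],[[0,0,0],[0,0,0]],[[0,0,0],[0,0,0]]]}}

```text
t: 34.55
eef_pos: [471.6, 26.3, 50.1]
tcp_rot: [-3.141, -0.001, 1.64]
ft_force: [-2.1, 1.1, 8.2]
opening: 0.691
```

>>> {"api": "drive_tool", "payload": {"increments": [[[0,0,-0.02],[0,0,0]],[[0,0,0],[0,0,0]],[[0,0,0],[0,0,0]],[[0,0,0],[0,0,0]]], "jaw": 0.8}}

```text
t: 34.88
eef_pos: [471.6, 26.2, 50.1]
tcp_rot: [-3.14, -0.001, 1.64]
ft_force: [-1.2, 0.5, 0.7]
opening: 0.885
```

>>> {"api": "drive_tool", "payload": {"increments": [[[0,0,-0.4],[0,0,0]],[[0,0,-0.9],[0,0,0]],[[0,0,-0.9],[0,0,0]],[[0,0,-0.6],[0,0,0]]]}}

```text
t: 35.22
eef_pos: [471.9, 26.1, 136.0]
tcp_rot: [-3.141, -0.0, 1.64]
ft_force: [0.5, 0.5, 1.1]
opening: 0.901
```

Run:
```python
from look import *
s=env.state();print(s['eef_pos'],s['tcp_rot'],s['opening'],s['t'])
pt=snap('top','b7')
```

```text
[471.94088452  26.14962952 135.95335364] [-3.14123828e+00 -4.25434457e-04  1.64012544e+00] 0.9011355000061336 35.2167
```

View pics/b7.png

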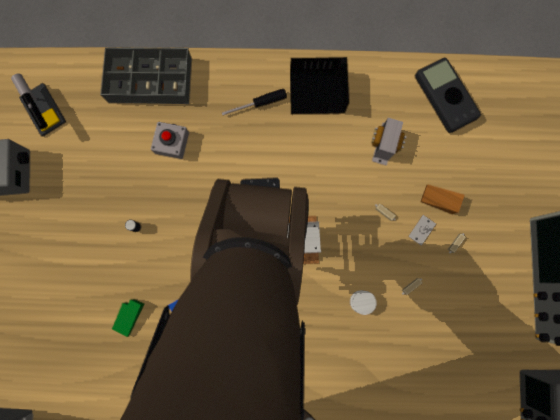

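Run:
```python
from plan import *
plan([544.6,-249.5,80],.94,cur=([471.6,26.2,134],(1.64,)))
```

```text
t 35.27 n 11 end [ 544.6 -249.5   80. ] [ 3.142 -0.     0.94 ]
[[[-0.85,0.16,0.16],[0,0,0.8]],[[-0.84,0.22,0.16],[0,0,0.8]],[[-0.82,0.27,0.16],[0,0,0.79]],[[-0.8,0.32,0.16],[0,0,0.79]],[[-0.78,0.37,0.17],[0,0,0.8]]]
[[[-0.75,0.42,0.17],[0,0,0.79]],[[-0.73,0.47,0.16],[0,0,0.8]],[[-0.7,0.51,0.17],[0,0,0.79]],[[-0.66,0.56,0.16],[0,0,0.8]],[[-0.62,0.6,0.17],[0,0,0.8]]]
[[[-0.59,0.63,0.16],[0,0,0.79]]]
```

>>> {"api": "drive_tool", "payload": {"increments": [[[-0.85,0.16,0.16],[0,0,0.8]],[[-0.84,0.22,0.16],[0,0,0.8]],[[-0.82,0.27,0.16],[0,0,0.79]],[[-0.8,0.32,0.16],[0,0,0.79]],[[-0.78,0.37,0.17],[0,0,0.8]]], "jaw": -0.1}}

```text
t: 35.68
eef_pos: [504.9, -100.4, 109.2]
tcp_rot: [-3.14, -0.0, 1.319]
ft_force: [0.7, 1.2, 0.6]
opening: 0.605
```

>>> {"api": "drive_tool", "payload": {"increments": [[[-0.75,0.42,0.17],[0,0,0.79]],[[-0.73,0.47,0.16],[0,0,0.8]],[[-0.7,0.51,0.17],[0,0,0.79]],[[-0.66,0.56,0.16],[0,0,0.8]],[[-0.62,0.6,0.17],[0,0,0.8]]]}}

```text
t: 36.1
eef_pos: [538.2, -225.7, 83.9]
tcp_rot: [-3.14, 0.0, 1.0]
ft_force: [0.0, 0.1, -0.1]
opening: 0.453
```

>>> {"api": "drive_tool", "payload": {"increments": [[[-0.59,0.63,0.16],[0,0,0.79]],[[0,0,0],[0,0,0]],[[0,0,0],[0,0,0]],[[0,0,0],[0,0,0]]]}}

```text
t: 36.43
eef_pos: [544.1, -248.8, 79.5]
tcp_rot: [-3.139, 0.0, 0.941]
ft_force: [-0.8, 0.7, 0.0]
opening: 0.448
```

Run:
```python
from look import *
s=env.state();print(s['eef_pos'],s['tcp_rot'],s['opening'],s['t'])
pt,ps=save('b8')
r=fit(TRAY,471,26,1.64,[pt],seg_metal,z=48.9,rad=75);print('tray',r)
r2=fit(TRAY,471,26,1.64,[ps],seg_metal,z=48.9,rad=75);print('tray sc',r2)
f=pose_pts(TRAY,471,26.2,1.64,48.9)
cv2.imwrite('pics/b8e.png',ov(pt,[(f,(0,255,0))],[471,26,50],f=3,r=65))
cv2.imwrite('pics/b8f.png',ov(ps,[(f,(0,255,0))],[471,26,50],f=3,r=65))
```

```text
[ 544.10683825 -248.82969471   79.47262252] [-3.13892379e+00  4.35816235e-04  9.41060759e-01] 0.44776970372429487 36.4333
tray ((np.float64(476.07291666666663), np.float64(25.640046296296283), np.float64(1.6407330246913578)), np.float64(3417.376470588235))
tray sc ((np.float64(472.82183016667034), np.float64(25.417001258687172), np.float64(1.6362476528475467)), np.float64(0.10223970692310895))
```

View pics/b8e.png

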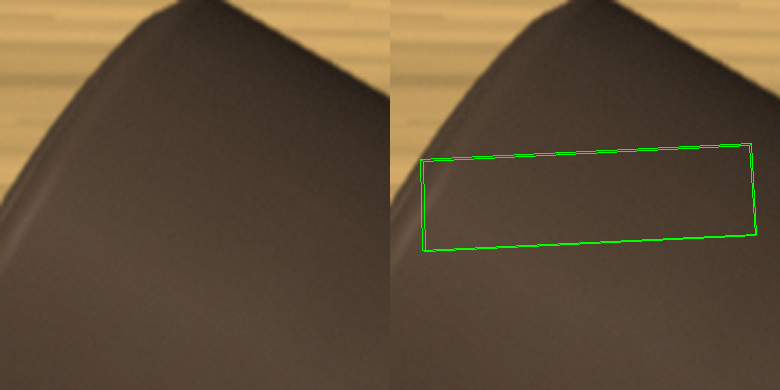

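View pics/b8f.png

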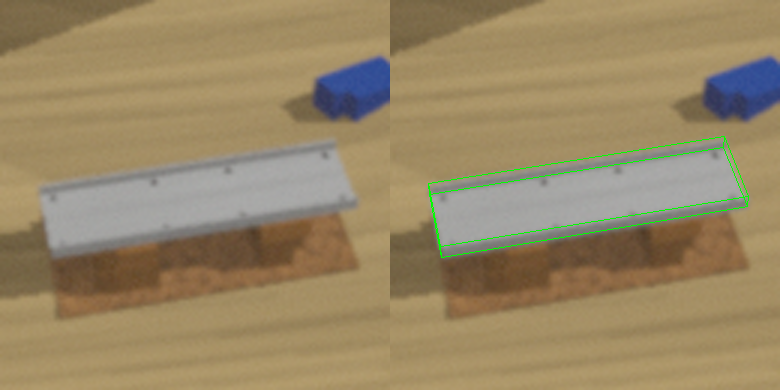

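View pics/b8_t.png

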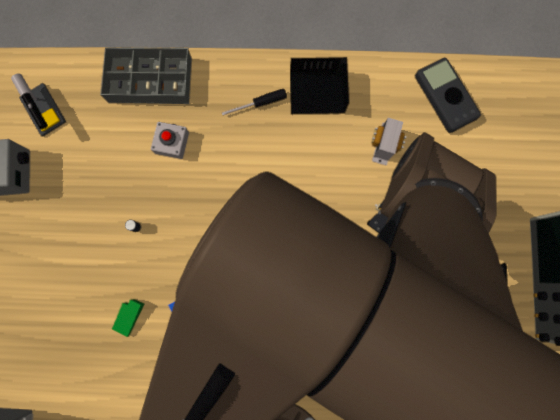

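View pics/b8_s.png

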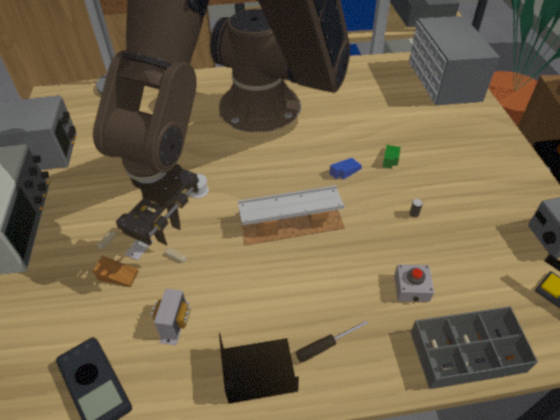

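The tray rests on both packs at about (290,205), and res1 is still at (175,256). Descending on it.

>>> {"api": "drive_tool", "payload": {"increments": [[[0,0,0.6],[0,0,0]],[[0,0,0.8],[0,0,0]],[[0,0,0.7],[0,0,0]],[[0,0,0.4],[0,0,0]],[[0,0,0],[0,0,0]]]}}

```text
t: 36.95
eef_pos: [543.6, -248.2, 3.0]
tcp_rot: [-3.137, 0.001, 0.941]
ft_force: [-0.8, -0.5, 0.3]
opening: 0.449
```

>>> {"api": "drive_tool", "payload": {"increments": [[[0,0,0.02],[0,0,0]],[[0,0,0],[0,0,0]]]}}

```text
t: 37.12
eef_pos: [545.0, -249.4, 5.3]
tcp_rot: [-3.141, 0.0, 0.941]
ft_force: [-0.2, 0.3, -0.0]
opening: 0.449
```

>>> {"api": "drive_tool", "payload": {"increments": [[[0,0,0],[0,0,0]],[[0,0,0],[0,0,0]],[[0,0,0],[0,0,0]],[[0,0,0],[0,0,0]],[[0,0,0],[0,0,0]]], "jaw": -1}}

```text
t: 37.53
eef_pos: [544.6, -249.5, 4.6]
tcp_rot: [-3.141, 0.0, 0.94]
ft_force: [-0.4, 0.5, -0.1]
opening: 0.159
```

Run:
```python
from plan import *
plan([477.4,-57.7,90],1.64,cur=([544.6,-249.5,94.6],(.94,)))
```

```text
t 37.53 n 9 end [477.3 -57.8  90.1] [3.142 0.    1.64 ]
[[[0.43,-0.62,0.02],[0,0,-0.97]],[[0.47,-0.59,0.02],[0,0,-0.97]],[[0.52,-0.55,0.02],[0,0,-0.97]],[[0.56,-0.5,0.02],[0,0,-0.97]],[[0.59,-0.46,0.01],[0,0,-0.97]]]
[[[0.63,-0.41,0.02],[0,0,-0.97]],[[0.66,-0.36,0.01],[0,0,-0.98]],[[0.69,-0.31,0.02],[0,0,-0.98]],[[0.7,-0.26,0.01],[0,0,-0.97]]]
```

>>> {"api": "drive_tool", "payload": {"increments": [[[0,0,-0.5],[0,0,0]],[[0,0,-0.9],[0,0,0]],[[0,0,-0.9],[0,0,0]],[[0,0,-0.7],[0,0,0]]]}}

```text
t: 37.87
eef_pos: [544.8, -249.6, 96.1]
tcp_rot: [-3.141, 0.0, 0.94]
ft_force: [0.4, 0.8, 0.3]
opening: 0.148
```

>>> {"api": "drive_tool", "payload": {"increments": [[[0.43,-0.62,0.02],[0,0,-0.97]],[[0.47,-0.59,0.02],[0,0,-0.97]],[[0.52,-0.55,0.02],[0,0,-0.97]],[[0.56,-0.5,0.02],[0,0,-0.97]],[[0.59,-0.46,0.01],[0,0,-0.97]]]}}

```text
t: 38.28
eef_pos: [506.7, -142.1, 91.8]
tcp_rot: [-3.14, -0.0, 1.332]
ft_force: [0.3, 0.3, 0.2]
opening: 0.145
```

>>> {"api": "drive_tool", "payload": {"increments": [[[0.63,-0.41,0.02],[0,0,-0.97]],[[0.66,-0.36,0.01],[0,0,-0.98]],[[0.69,-0.31,0.02],[0,0,-0.98]],[[0.7,-0.26,0.01],[0,0,-0.97]]]}}

```text
t: 38.62
eef_pos: [476.8, -56.9, 90.1]
tcp_rot: [-3.14, -0.001, 1.644]
ft_force: [0.8, 0.7, -0.5]
opening: 0.143
```

>>> {"api": "drive_tool", "payload": {"increments": [[[0,0,0.1],[0,0,0]],[[0,0,0.1],[0,0,0]],[[0,0,0],[0,0,0]],[[0,0,0],[0,0,0]]]}}

```text
t: 38.95
eef_pos: [477.6, -58.5, 83.8]
tcp_rot: [-3.14, -0.001, 1.639]
ft_force: [0.0, -0.4, 0.3]
opening: 0.146
```

>>> {"api": "drive_tool", "payload": {"increments": [[[0,0,0.3],[0,0,0]],[[0,0,0.3],[0,0,0]],[[0,0,0.15],[0,0,0]],[[0,0,0.03],[0,0,0]],[[0,0,0],[0,0,0]]]}}

```text
t: 39.37
eef_pos: [477.0, -57.9, 59.9]
tcp_rot: [-3.139, -0.001, 1.64]
ft_force: [-1.0, 0.8, 0.1]
opening: 0.145
```

>>> {"api": "drive_tool", "payload": {"increments": [[[0,0,0.03],[0,0,0]],[[0,0,0],[0,0,0]],[[0,0,0],[0,0,0]]]}}

```text
t: 39.62
eef_pos: [477.4, -57.9, 59.9]
tcp_rot: [-3.141, -0.0, 1.64]
ft_force: [0.2, -0.5, 0.4]
opening: 0.145
```

>>> {"api": "drive_tool", "payload": {"increments": [[[0,0,0.05],[0,0,0]],[[0,0,0],[0,0,0]],[[0,0,0],[0,0,0]]]}}

```text
t: 39.87
eef_pos: [477.3, -57.8, 58.3]
tcp_rot: [-3.14, -0.001, 1.64]
ft_force: [-0.4, 1.0, -0.1]
opening: 0.147
```

>>> {"api": "drive_tool", "payload": {"increments": [[[0,0,0.02],[0,0,0]],[[0,0,0],[0,0,0]],[[0,0,0],[0,0,0]]]}}

```text
t: 40.12
eef_pos: [477.3, -57.8, 57.7]
tcp_rot: [-3.14, -0.001, 1.64]
ft_force: [-0.4, -0.2, 2.1]
opening: 0.144
```

>>> {"api": "drive_tool", "payload": {"increments": [[[0,0,0],[0,0,0]],[[0,0,0],[0,0,0]],[[0,0,0],[0,0,0]],[[0,0,0],[0,0,0]]], "jaw": -0.5}}

```text
t: 40.45
eef_pos: [477.2, -57.8, 57.6]
tcp_rot: [-3.14, -0.001, 1.64]
ft_force: [-0.4, 0.2, 0.2]
opening: 0.248
```

>>> {"api": "drive_tool", "payload": {"increments": [[[0,0,-0.3],[0,0,0]],[[0,0,-0.9],[0,0,0]],[[0,0,-0.9],[0,0,0]],[[0,0,-0.3],[0,0,0]]]}}

```text
t: 40.78
eef_pos: [478.3, -58.1, 133.0]
tcp_rot: [3.139, 0.001, 1.64]
ft_force: [-0.1, -0.1, 1.2]
opening: 0.25
```

Run:
```python
from look import *
s=env.state();print(s['eef_pos'],s['tcp_rot'],s['opening'],s['t'])
pt,ps=save('b9')
```

```text
[478.28704462 -58.07700791 132.96573055] [3.13937424e+00 6.17897405e-04 1.64021503e+00] 0.2496410199555015 40.7833
```

View pics/b9_t.png

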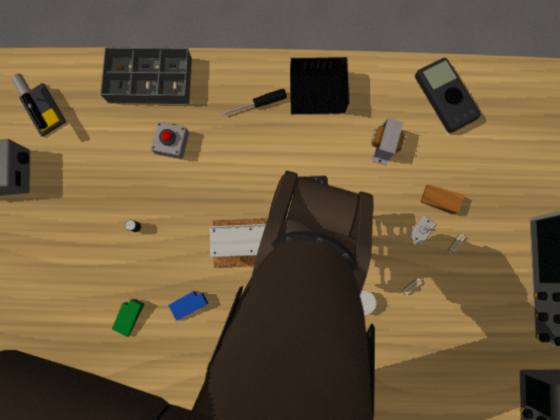

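View pics/b9_s.png

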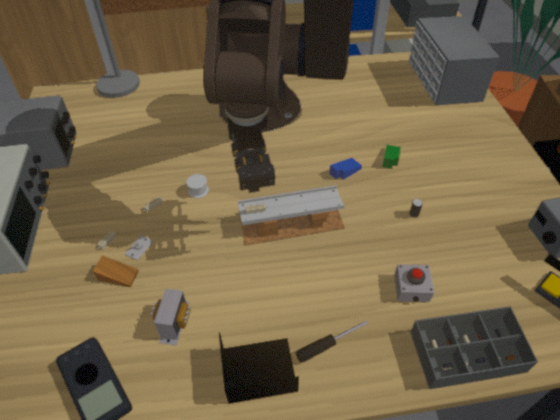

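Run:
```python
from plan import *
plan([476.6,-413.6,80],2.48,cur=([477.3,-57.8,129.6],(1.64,)))
```

```text
t 40.88 n 13 end [ 476.7 -413.6   80.1] [-3.142  0.     2.48 ]
[[[-0.91,-0.06,0.13],[0,0,-0.81]],[[-0.9,-0.12,0.13],[0,0,-0.81]],[[-0.89,-0.18,0.13],[0,0,-0.81]],[[-0.88,-0.24,0.13],[0,0,-0.81]],[[-0.86,-0.3,0.13],[0,0,-0.81]]]
[[[-0.84,-0.35,0.13],[0,0,-0.81]],[[-0.82,-0.41,0.12],[0,0,-0.81]],[[-0.79,-0.46,0.13],[0,0,-0.8]],[[-0.76,-0.51,0.12],[0,0,-0.81]],[[-0.73,-0.55,0.13],[0,0,-0.81]]]
[[[-0.69,-0.6,0.12],[0,0,-0.8]],[[-0.64,-0.65,0.13],[0,0,-0.81]],[[-0.61,-0.68,0.12],[0,0,-0.8]]]
```

>>> {"api": "drive_tool", "payload": {"increments": [[[-0.91,-0.06,0.13],[0,0,-0.81]],[[-0.9,-0.12,0.13],[0,0,-0.81]],[[-0.89,-0.18,0.13],[0,0,-0.81]],[[-0.88,-0.24,0.13],[0,0,-0.81]],[[-0.86,-0.3,0.13],[0,0,-0.81]]], "jaw": -0.1}}

```text
t: 41.3
eef_pos: [476.5, -195.4, 108.6]
tcp_rot: [-3.139, -0.002, 1.967]
ft_force: [1.0, -0.6, 0.4]
opening: 0.45
```

>>> {"api": "drive_tool", "payload": {"increments": [[[-0.84,-0.35,0.13],[0,0,-0.81]],[[-0.82,-0.41,0.12],[0,0,-0.81]],[[-0.79,-0.46,0.13],[0,0,-0.8]],[[-0.76,-0.51,0.12],[0,0,-0.81]],[[-0.73,-0.55,0.13],[0,0,-0.81]]]}}

```text
t: 41.72
eef_pos: [476.2, -332.5, 89.4]
tcp_rot: [-3.141, -0.003, 2.29]
ft_force: [-0.3, 0.3, 0.8]
opening: 0.451
```

>>> {"api": "drive_tool", "payload": {"increments": [[[-0.69,-0.6,0.12],[0,0,-0.8]],[[-0.64,-0.65,0.13],[0,0,-0.81]],[[-0.61,-0.68,0.12],[0,0,-0.8]],[[0,0,0],[0,0,0]],[[0,0,0],[0,0,0]]]}}

```text
t: 42.13
eef_pos: [475.8, -414.1, 78.0]
tcp_rot: [-3.142, -0.004, 2.478]
ft_force: [0.1, 0.1, -0.3]
opening: 0.451
```

Run:
```python
from look import *
s=env.state();print(s['eef_pos'],s['tcp_rot'],s['opening'],s['t'])
pt,ps=save('b10')
f=pose_pts(RES,477.3,-57.8,1.64,52.9)
f2=pose_pts(RES,476.6,-413.6,2.48,0)
cv2.imwrite('pics/b10e.png',ov(pt,[(f,(0,255,0))],[471,26,50],f=3,r=65))
cv2.imwrite('pics/b10f.png',ov(ps,[(f2,(0,255,0))],[477,-414,7],f=5,r=40))
```

```text
[ 475.76281311 -414.07055485   77.9602706 ] [-3.14153759 -0.00392062  2.47778356] 0.4510619439281011 42.1333
```

View pics/b10e.png

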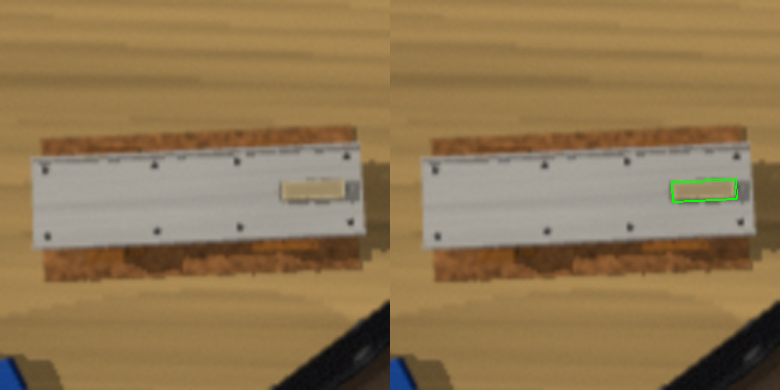

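View pics/b10f.png

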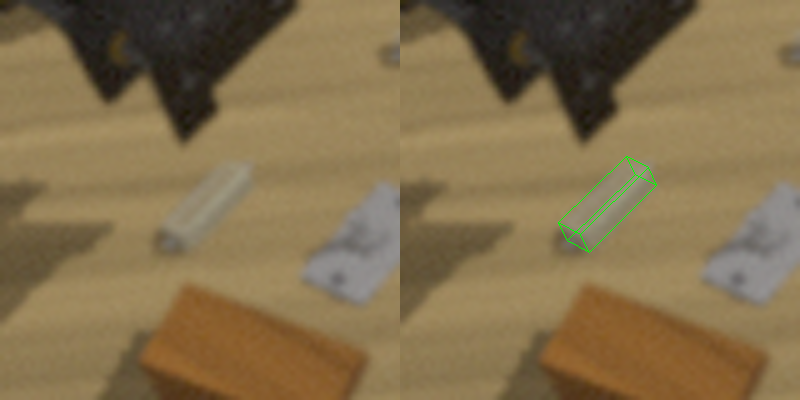

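>>> {"api": "drive_tool", "payload": {"increments": [[[0,0,0.6],[0,0,0]],[[0,0,0.8],[0,0,0]],[[0,0,0.7],[0,0,0]],[[0,0,0.4],[0,0,0]],[[0,0,0],[0,0,0]]]}}

```text
t: 42.65
eef_pos: [475.9, -411.8, 2.6]
tcp_rot: [3.141, -0.006, 2.481]
ft_force: [-0.8, -0.7, -0.1]
opening: 0.451
```

>>> {"api": "drive_tool", "payload": {"increments": [[[0,0,0.02],[0,0,0]],[[0,0,0],[0,0,0]]]}}

```text
t: 42.82
eef_pos: [477.1, -413.6, 5.3]
tcp_rot: [-3.141, -0.0, 2.48]
ft_force: [0.3, -1.1, -0.3]
opening: 0.452
```

>>> {"api": "drive_tool", "payload": {"increments": [[[0,0,0],[0,0,0]],[[0,0,0],[0,0,0]],[[0,0,0],[0,0,0]],[[0,0,0],[0,0,0]],[[0,0,0],[0,0,0]]], "jaw": -1}}

```text
t: 43.23
eef_pos: [476.7, -413.7, 4.6]
tcp_rot: [-3.141, -0.001, 2.48]
ft_force: [-0.0, -0.2, -0.0]
opening: 0.158
```

Run:
```python
from plan import *
s=env.state();p=s['eef_pos'];print(p,s['tcp_rot'])
plan([471.6,26.1,90],1.64,cur=(p+[0,0,90],(s['tcp_rot'][2],)))
```

```text
[ 476.66700923 -413.74603728    4.63393318] [-3.14106550e+00 -9.64926968e-04  2.48001664e+00]
t 43.23 n 16 end [471.7  26.1  90.1] [3.142 0.    1.64 ]
[[[0.57,0.72,0.01],[0,0,0.66]],[[0.61,0.69,0.01],[0,0,0.66]],[[0.64,0.65,0.01],[0,0,0.66]],[[0.68,0.62,0.01],[0,0,0.66]],[[0.71,0.58,0.01],[0,0,0.66]]]
[[[0.74,0.54,0.01],[0,0,0.65]],[[0.77,0.5,0.01],[0,0,0.66]],[[0.79,0.46,0.01],[0,0,0.65]],[[0.81,0.42,0.01],[0,0,0.66]],[[0.83,0.38,0.01],[0,0,0.65]]]
[[[0.85,0.33,0.01],[0,0,0.66]],[[0.87,0.29,0.01],[0,0,0.65]],[[0.89,0.24,0.01],[0,0,0.66]],[[0.9,0.2,0.01],[0,0,0.65]],[[0.9,0.15,0.01],[0,0,0.66]]]
[[[0.91,0.1,0],[0,0,0.65]]]
```

>>> {"api": "drive_tool", "payload": {"increments": [[[0,0,-0.5],[0,0,0]],[[0,0,-0.9],[0,0,0]],[[0,0,-0.9],[0,0,0]],[[0,0,-0.7],[0,0,0]]]}}

```text
t: 43.57
eef_pos: [476.9, -413.9, 96.1]
tcp_rot: [-3.141, -0.001, 2.48]
ft_force: [0.2, -0.3, -0.1]
opening: 0.147
```

>>> {"api": "drive_tool", "payload": {"increments": [[[0.57,0.72,0.01],[0,0,0.66]],[[0.61,0.69,0.01],[0,0,0.66]],[[0.64,0.65,0.01],[0,0,0.66]],[[0.68,0.62,0.01],[0,0,0.66]],[[0.71,0.58,0.01],[0,0,0.66]]]}}

```text
t: 43.98
eef_pos: [475.0, -274.9, 93.0]
tcp_rot: [-3.141, -0.001, 2.213]
ft_force: [1.5, -0.9, -0.1]
opening: 0.143
```

>>> {"api": "drive_tool", "payload": {"increments": [[[0.74,0.54,0.01],[0,0,0.65]],[[0.77,0.5,0.01],[0,0,0.66]],[[0.79,0.46,0.01],[0,0,0.65]],[[0.81,0.42,0.01],[0,0,0.66]],[[0.83,0.38,0.01],[0,0,0.65]]]}}

```text
t: 44.4
eef_pos: [473.4, -137.6, 91.6]
tcp_rot: [-3.141, -0.001, 1.952]
ft_force: [0.4, -0.6, 0.1]
opening: 0.143
```

>>> {"api": "drive_tool", "payload": {"increments": [[[0.85,0.33,0.01],[0,0,0.66]],[[0.87,0.29,0.01],[0,0,0.65]],[[0.89,0.24,0.01],[0,0,0.66]],[[0.9,0.2,0.01],[0,0,0.65]],[[0.9,0.15,0.01],[0,0,0.66]]]}}

```text
t: 44.82
eef_pos: [471.9, -0.0, 90.2]
tcp_rot: [-3.14, -0.001, 1.689]
ft_force: [1.1, -0.6, -1.2]
opening: 0.148
```

>>> {"api": "drive_tool", "payload": {"increments": [[[0.91,0.1,0],[0,0,0.65]],[[0,0,0.1],[0,0,0]],[[0,0,0.1],[0,0,0]],[[0,0,0],[0,0,0]],[[0,0,0],[0,0,0]]]}}

```text
t: 45.23
eef_pos: [471.7, 25.4, 83.9]
tcp_rot: [-3.14, -0.001, 1.64]
ft_force: [0.5, -0.0, -0.7]
opening: 0.146
```

>>> {"api": "drive_tool", "payload": {"increments": [[[0,0,0.3],[0,0,0]],[[0,0,0.3],[0,0,0]],[[0,0,0.15],[0,0,0]],[[0,0,0.03],[0,0,0]],[[0,0,0],[0,0,0]]]}}

```text
t: 45.65
eef_pos: [471.4, 26.0, 60.0]
tcp_rot: [-3.139, -0.001, 1.64]
ft_force: [-0.8, -0.1, -0.5]
opening: 0.144
```

>>> {"api": "drive_tool", "payload": {"increments": [[[0,0,0.05],[0,0,0]],[[0,0,0.03],[0,0,0]],[[0,0,0],[0,0,0]],[[0,0,0],[0,0,0]]]}}

```text
t: 45.98
eef_pos: [471.8, 26.2, 58.4]
tcp_rot: [-3.141, -0.001, 1.64]
ft_force: [-0.0, 1.1, -0.5]
opening: 0.141
```

>>> {"api": "drive_tool", "payload": {"increments": [[[0,0,0.02],[0,0,0]],[[0,0,0],[0,0,0]],[[0,0,0],[0,0,0]]]}}

```text
t: 46.23
eef_pos: [471.7, 26.2, 57.7]
tcp_rot: [-3.14, -0.001, 1.64]
ft_force: [-0.2, -0.1, -0.3]
opening: 0.143
```

>>> {"api": "drive_tool", "payload": {"increments": [[[0,0,0.01],[0,0,0]],[[0,0,0],[0,0,0]],[[0,0,0],[0,0,0]]]}}

```text
t: 46.48
eef_pos: [471.7, 26.2, 57.6]
tcp_rot: [-3.14, -0.001, 1.64]
ft_force: [-1.5, 1.0, 5.0]
opening: 0.148
```

>>> {"api": "drive_tool", "payload": {"increments": [[[0,0,0],[0,0,0]],[[0,0,0],[0,0,0]],[[0,0,0],[0,0,0]],[[0,0,0],[0,0,0]]], "jaw": -0.5}}

```text
t: 46.82
eef_pos: [471.7, 26.2, 57.3]
tcp_rot: [-3.14, -0.001, 1.64]
ft_force: [-0.1, -0.3, 0.3]
opening: 0.246
```

>>> {"api": "drive_tool", "payload": {"increments": [[[0,0,-0.3],[0,0,0]],[[0,0,-0.9],[0,0,0]],[[0,0,-0.9],[0,0,0]],[[0,0,-0.3],[0,0,0]]]}}

```text
t: 47.15
eef_pos: [472.7, 26.1, 132.6]
tcp_rot: [3.139, -0.0, 1.64]
ft_force: [-0.5, -0.6, -0.1]
opening: 0.251
```

Run:
```python
from plan import *
from look import *
s=env.state();print(s['eef_pos'],s['tcp_rot'],s['opening'],s['t'])
pt,ps=save('b11')
r=fit(RES,376,-308,2.21,[pt],seg_cream,rad=20);print(r)
plan([376,-307.9,80],2.21,cur=([471.7,26.2,129],(1.64,)))
```

```text
[472.73199013  26.10940392 132.64699713] [ 3.13928076e+00 -4.43297685e-05  1.64021478e+00] 0.25127879534335523 47.15
((np.float64(375.5516975308642), np.float64(-309.20653292181066), np.float64(2.1956052812071323)), np.float64(0.26403508771929823))
t 47.25 n 13 end [ 375.8 -307.9   80.1] [ 3.142 -0.     2.21 ]
[[[-0.84,-0.3,0.13],[0,0,-0.55]],[[-0.82,-0.34,0.13],[0,0,-0.55]],[[-0.81,-0.38,0.12],[0,0,-0.55]],[[-0.79,-0.41,0.13],[0,0,-0.55]],[[-0.77,-0.45,0.12],[0,0,-0.55]]]
[[[-0.75,-0.48,0.13],[0,0,-0.55]],[[-0.73,-0.51,0.12],[0,0,-0.55]],[[-0.71,-0.54,0.13],[0,0,-0.55]],[[-0.68,-0.57,0.12],[0,0,-0.55]],[[-0.65,-0.61,0.13],[0,0,-0.54]]]
[[[-0.63,-0.63,0.12],[0,0,-0.55]],[[-0.6,-0.66,0.13],[0,0,-0.54]],[[-0.57,-0.69,0.12],[0,0,-0.55]]]
```

View pics/b11_t.png

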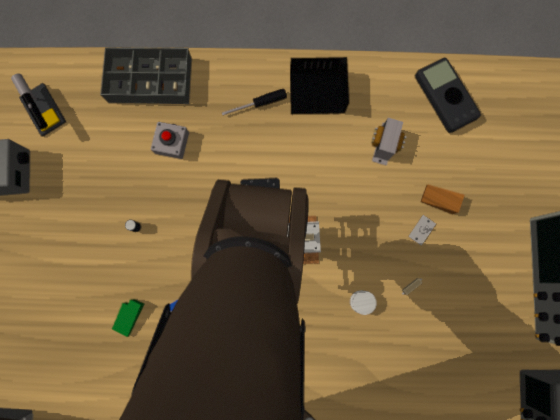

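>>> {"api": "drive_tool", "payload": {"increments": [[[-0.84,-0.3,0.13],[0,0,-0.55]],[[-0.82,-0.34,0.13],[0,0,-0.55]],[[-0.81,-0.38,0.12],[0,0,-0.55]],[[-0.79,-0.41,0.13],[0,0,-0.55]],[[-0.77,-0.45,0.12],[0,0,-0.55]]], "jaw": -0.1}}

```text
t: 47.67
eef_pos: [433.9, -103.2, 109.2]
tcp_rot: [-3.139, -0.002, 1.863]
ft_force: [0.5, -0.4, -0.7]
opening: 0.444
```

>>> {"api": "drive_tool", "payload": {"increments": [[[-0.75,-0.48,0.13],[0,0,-0.55]],[[-0.73,-0.51,0.12],[0,0,-0.55]],[[-0.71,-0.54,0.13],[0,0,-0.55]],[[-0.68,-0.57,0.12],[0,0,-0.55]],[[-0.65,-0.61,0.13],[0,0,-0.54]]]}}

```text
t: 48.08
eef_pos: [397.1, -231.6, 90.3]
tcp_rot: [-3.14, -0.003, 2.081]
ft_force: [0.2, 0.2, 1.5]
opening: 0.452
```

>>> {"api": "drive_tool", "payload": {"increments": [[[-0.63,-0.63,0.12],[0,0,-0.55]],[[-0.6,-0.66,0.13],[0,0,-0.54]],[[-0.57,-0.69,0.12],[0,0,-0.55]],[[0,0,0],[0,0,0]],[[0,0,0],[0,0,0]]]}}

```text
t: 48.5
eef_pos: [375.0, -308.3, 79.1]
tcp_rot: [-3.141, -0.003, 2.208]
ft_force: [-0.0, -0.1, 0.0]
opening: 0.451
```

Run:
```python
from look import *
s=env.state();print(s['eef_pos'],s['tcp_rot'],s['opening'],s['t'])
pt,ps=save('b12')
f2=pose_pts(RES,376,-308,2.21,0)
cv2.imwrite('pics/b12f.png',np.vstack([ov(ps,[(f2,(0,255,0))],[376,-308,7],f=4,r=36),ov(pt,[(f2,(0,255,0))],[471,26,50],f=2,r=72)]))
```

```text
[ 374.95419116 -308.30037456   79.12466638] [-3.14056047 -0.00338051  2.207833  ] 0.4510380455087895 48.5
```

View pics/b12f.png

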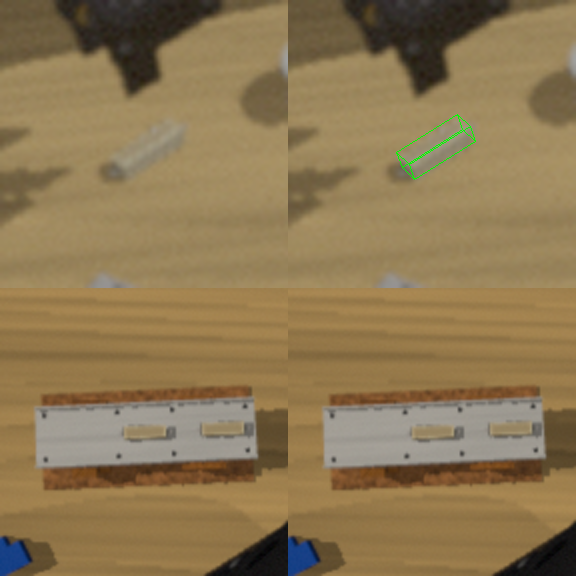

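>>> {"api": "drive_tool", "payload": {"increments": [[[0,0,0.6],[0,0,0]],[[0,0,0.8],[0,0,0]],[[0,0,0.7],[0,0,0]],[[0,0,0.4],[0,0,0]],[[0,0,0],[0,0,0]]]}}

```text
t: 49.02
eef_pos: [375.3, -306.0, 3.4]
tcp_rot: [-3.14, -0.005, 2.211]
ft_force: [0.2, 0.4, -0.6]
opening: 0.451
```

>>> {"api": "drive_tool", "payload": {"increments": [[[0,0,0.02],[0,0,0]],[[0,0,0],[0,0,0]]]}}

```text
t: 49.18
eef_pos: [376.2, -307.5, 5.4]
tcp_rot: [-3.141, -0.001, 2.211]
ft_force: [0.0, 0.3, 0.1]
opening: 0.451
```

>>> {"api": "drive_tool", "payload": {"increments": [[[0,0,0],[0,0,0]],[[0,0,0],[0,0,0]],[[0,0,0],[0,0,0]],[[0,0,0],[0,0,0]],[[0,0,0],[0,0,0]]], "jaw": -1}}

```text
t: 49.6
eef_pos: [375.8, -308.0, 5.1]
tcp_rot: [-3.141, -0.001, 2.21]
ft_force: [1.1, -0.1, 0.5]
opening: 0.16
```

Run:
```python
from plan import *
s=env.state();p=s['eef_pos'];print(p,s['tcp_rot'])
plan([465.8,109.9,100],1.64,cur=(p+[0,0,99],(s['tcp_rot'][2],)))
```

```text
[ 375.83403869 -308.00659898    5.09589024] [-3.14081227e+00 -7.58118829e-04  2.21046608e+00]
t 49.6 n 15 end [465.7 109.8  99.9] [3.142 0.    1.64 ]
[[[0.63,0.71,0.01],[0,0,0.48]],[[0.65,0.69,0.01],[0,0,0.48]],[[0.68,0.67,0.01],[0,0,0.47]],[[0.7,0.64,0.01],[0,0,0.48]],[[0.73,0.61,0.01],[0,0,0.47]]]
[[[0.75,0.58,0.01],[0,0,0.48]],[[0.77,0.55,0.01],[0,0,0.47]],[[0.79,0.53,0.01],[0,0,0.48]],[[0.81,0.49,0.01],[0,0,0.47]],[[0.83,0.46,0.01],[0,0,0.48]]]
[[[0.85,0.43,0.01],[0,0,0.47]],[[0.86,0.4,0.01],[0,0,0.48]],[[0.88,0.37,0.01],[0,0,0.47]],[[0.89,0.33,0],[0,0,0.48]],[[0.9,0.3,0.01],[0,0,0.47]]]
```

>>> {"api": "drive_tool", "payload": {"increments": [[[0,0,-0.5],[0,0,0]],[[0,0,-0.9],[0,0,0]],[[0,0,-0.9],[0,0,0]],[[0,0,-1],[0,0,0]]]}}

```text
t: 49.93
eef_pos: [375.5, -307.6, 104.5]
tcp_rot: [-3.141, -0.003, 2.21]
ft_force: [0.0, -0.2, 0.7]
opening: 0.141
```

>>> {"api": "drive_tool", "payload": {"increments": [[[0.63,0.71,0.01],[0,0,0.48]],[[0.65,0.69,0.01],[0,0,0.48]],[[0.68,0.67,0.01],[0,0,0.47]],[[0.7,0.64,0.01],[0,0,0.48]],[[0.73,0.61,0.01],[0,0,0.47]]]}}

```text
t: 50.35
eef_pos: [405.9, -167.4, 102.5]
tcp_rot: [-3.141, -0.001, 2.018]
ft_force: [0.2, -0.7, -0.5]
opening: 0.143
```

>>> {"api": "drive_tool", "payload": {"increments": [[[0.75,0.58,0.01],[0,0,0.48]],[[0.77,0.55,0.01],[0,0,0.47]],[[0.79,0.53,0.01],[0,0,0.48]],[[0.81,0.49,0.01],[0,0,0.47]],[[0.83,0.46,0.01],[0,0,0.48]]]}}

```text
t: 50.77
eef_pos: [435.6, -28.1, 101.0]
tcp_rot: [-3.14, -0.001, 1.828]
ft_force: [0.2, -1.0, -0.2]
opening: 0.142
```

>>> {"api": "drive_tool", "payload": {"increments": [[[0.85,0.43,0.01],[0,0,0.47]],[[0.86,0.4,0.01],[0,0,0.48]],[[0.88,0.37,0.01],[0,0,0.47]],[[0.89,0.33,0],[0,0,0.48]],[[0.9,0.3,0.01],[0,0,0.47]]]}}

```text
t: 51.18
eef_pos: [465.7, 111.4, 99.8]
tcp_rot: [-3.14, -0.001, 1.638]
ft_force: [0.4, -1.3, -0.0]
opening: 0.142
```

>>> {"api": "drive_tool", "payload": {"increments": [[[0,0,0.1],[0,0,0]],[[0,0,0.1],[0,0,0]],[[0,0,0.1],[0,0,0]],[[0,0,0],[0,0,0]],[[0,0,0],[0,0,0]]]}}

```text
t: 51.6
eef_pos: [465.5, 109.0, 90.5]
tcp_rot: [-3.139, -0.001, 1.639]
ft_force: [0.6, -1.0, 0.0]
opening: 0.145
```

>>> {"api": "drive_tool", "payload": {"increments": [[[0,0,0.4],[0,0,0]],[[0,0,0.35],[0,0,0]],[[0,0,0.2],[0,0,0]],[[0,0,0.05],[0,0,0]],[[0,0,0],[0,0,0]]]}}

```text
t: 52.02
eef_pos: [465.6, 109.5, 60.5]
tcp_rot: [-3.139, -0.001, 1.639]
ft_force: [-0.7, 0.1, -0.4]
opening: 0.147
```

>>> {"api": "drive_tool", "payload": {"increments": [[[0,0,0.03],[0,0,0]],[[0,0,0],[0,0,0]],[[0,0,0],[0,0,0]]]}}

```text
t: 52.27
eef_pos: [465.8, 109.9, 60.2]
tcp_rot: [-3.141, -0.001, 1.64]
ft_force: [0.5, 0.4, 0.4]
opening: 0.146
```

>>> {"api": "drive_tool", "payload": {"increments": [[[0,0,0.03],[0,0,0]],[[0,0,0],[0,0,0]],[[0,0,0],[0,0,0]]]}}

```text
t: 52.52
eef_pos: [465.7, 110.0, 59.0]
tcp_rot: [-3.14, -0.001, 1.64]
ft_force: [-0.5, -0.0, -1.6]
opening: 0.14
```

>>> {"api": "drive_tool", "payload": {"increments": [[[0,0,0.03],[0,0,0]],[[0,0,0],[0,0,0]],[[0,0,0],[0,0,0]]]}}

```text
t: 52.77
eef_pos: [465.6, 109.9, 58.0]
tcp_rot: [-3.14, -0.001, 1.64]
ft_force: [0.0, -1.1, 0.0]
opening: 0.144
```

>>> {"api": "drive_tool", "payload": {"increments": [[[0,0,0.01],[0,0,0]],[[0,0,0],[0,0,0]],[[0,0,0],[0,0,0]]]}}

```text
t: 53.02
eef_pos: [465.7, 110.0, 57.8]
tcp_rot: [-3.14, -0.001, 1.64]
ft_force: [-0.3, 1.1, 3.9]
opening: 0.144
```

Contact. Release, rise, then move the arm clear for the final check.

>>> {"api": "drive_tool", "payload": {"increments": [[[0,0,0],[0,0,0]],[[0,0,0],[0,0,0]],[[0,0,0],[0,0,0]],[[0,0,0],[0,0,0]]], "jaw": -0.5}}

```text
t: 53.35
eef_pos: [465.7, 109.9, 57.6]
tcp_rot: [-3.14, -0.001, 1.64]
ft_force: [0.3, 1.0, -0.0]
opening: 0.245
```

>>> {"api": "drive_tool", "payload": {"increments": [[[0,0,-0.3],[0,0,0]],[[0,0,-0.9],[0,0,0]],[[0,0,-0.9],[0,0,0]],[[0,0,-0.9],[0,0,0]],[[0,0,-0.6],[0,0,0]]]}}

```text
t: 53.77
eef_pos: [466.1, 109.9, 168.6]
tcp_rot: [3.141, -0.001, 1.64]
ft_force: [0.6, 0.3, 1.3]
opening: 0.252
```

Run:
```python
from plan import *
s=env.state();p=s['eef_pos'];print(p,s['tcp_rot'],s['opening'])
plan([300,520,220],2.3,cur=([465.7,110,165],(1.64,)))
```

```text
[466.08196824 109.92558202 168.5808758 ] [ 3.14078546e+00 -6.29197361e-04  1.64018343e+00] 0.2523460529440011
t 53.77 n 16 end [299.9 520.1 219.9] [3.142 0.    2.3  ]
[[[0.88,-0.29,-0.11],[0,0,-0.52]],[[0.89,-0.25,-0.11],[0,0,-0.52]],[[0.9,-0.21,-0.12],[0,0,-0.52]],[[0.9,-0.17,-0.11],[0,0,-0.51]],[[0.91,-0.14,-0.12],[0,0,-0.52]]]
[[[0.92,-0.1,-0.11],[0,0,-0.51]],[[0.92,-0.06,-0.12],[0,0,-0.52]],[[0.92,-0.02,-0.11],[0,0,-0.51]],[[0.92,0.01,-0.12],[0,0,-0.51]],[[0.92,0.05,-0.11],[0,0,-0.52]]]
[[[0.92,0.09,-0.12],[0,0,-0.52]],[[0.91,0.13,-0.11],[0,0,-0.51]],[[0.9,0.17,-0.12],[0,0,-0.51]],[[0.9,0.2,-0.11],[0,0,-0.52]],[[0.89,0.24,-0.12],[0,0,-0.51]]]
[[[0.88,0.27,-0.11],[0,0,-0.52]]]
```

>>> {"api": "drive_tool", "payload": {"increments": [[[0.88,-0.29,-0.11],[0,0,-0.52]],[[0.89,-0.25,-0.11],[0,0,-0.52]],[[0.9,-0.21,-0.12],[0,0,-0.52]],[[0.9,-0.17,-0.11],[0,0,-0.51]],[[0.91,-0.14,-0.12],[0,0,-0.52]]]}}

```text
t: 54.18
eef_pos: [413.2, 239.1, 183.9]
tcp_rot: [-3.141, -0.001, 1.849]
ft_force: [0.8, -0.1, -0.3]
opening: 0.25
```

>>> {"api": "drive_tool", "payload": {"increments": [[[0.92,-0.1,-0.11],[0,0,-0.51]],[[0.92,-0.06,-0.12],[0,0,-0.52]],[[0.92,-0.02,-0.11],[0,0,-0.51]],[[0.92,0.01,-0.12],[0,0,-0.51]],[[0.92,0.05,-0.11],[0,0,-0.52]]]}}

```text
t: 54.6
eef_pos: [361.2, 367.4, 201.1]
tcp_rot: [-3.141, -0.001, 2.055]
ft_force: [0.6, 0.6, -0.1]
opening: 0.248
```

>>> {"api": "drive_tool", "payload": {"increments": [[[0.92,0.09,-0.12],[0,0,-0.52]],[[0.91,0.13,-0.11],[0,0,-0.51]],[[0.9,0.17,-0.12],[0,0,-0.51]],[[0.9,0.2,-0.11],[0,0,-0.52]],[[0.89,0.24,-0.12],[0,0,-0.51]]]}}

```text
t: 55.02
eef_pos: [309.6, 495.4, 218.6]
tcp_rot: [-3.141, -0.001, 2.261]
ft_force: [0.9, 0.4, -0.1]
opening: 0.251
```

>>> {"api": "drive_tool", "payload": {"increments": [[[0,0,0],[0,0,0]],[[0,0,0],[0,0,0]],[[0,0,0],[0,0,0]]]}}

```text
t: 55.27
eef_pos: [310.4, 493.8, 217.9]
tcp_rot: [-3.14, -0.001, 2.258]
ft_force: [-0.9, -1.3, 0.6]
opening: 0.25
```

Run:
```python
from look import *
s=env.state();print(s['eef_pos'],s['opening'],s['t'])
pt,ps=save('b13')
print('tray',fit(TRAY,471.6,26.1,1.64,[pt],seg_metal,z=48.9,rad=75), fit(TRAY,471.6,26.1,1.64,[ps],seg_metal,z=48.9,rad=75))
R=[(477.3,-57.8),(471.7,26.2),(465.7,110)]
fs=[(pose_pts(RES,x,y,1.64,52.9),(0,255,0)) for x,y in R]
cv2.imwrite('pics/b13e.png',np.vstack([ov(pt,fs,[471,26,50],f=3,r=65)[60:330],ov(ps,fs,[471,26,50],f=3,r=65)[60:330]]))
for t in ['res1_c','transformer','toggle_plate','capacitor','tray_c']:
    for p in(pt,ps): print(t,[(np.round(d['point']).astype(int).tolist(),round(d['score'],2)) for d in env.tip_of(t,p)])
```

```text
[310.36612917 493.75290995 217.86065122] 0.25007166892149396 55.2667
tray ((np.float64(471.6906784832069), np.float64(25.942515510241627), np.float64(1.6384928679382669)), np.float64(0.1311589613679544)) ((np.float64(472.357009094422), np.float64(24.82723880317654), np.float64(1.6406376271683956)), np.float64(0.10123673802498587))
res1_c [([470, 28, 64], 0.58)]
res1_c [([471, 24, 56], 0.49)]
transformer [([709, -251, 3], 0.61)]
transformer [([707, -248, 2], 0.85)]
toggle_plate [([505, -333, 0], 0.63)]
toggle_plate [([508, -337, 0], 0.52), ([472, 86, 25], 0.39), ([581, -379, 10], 0.21)]
capacitor [([501, 327, 0], 0.6)]
capacitor [([494, 324, 0], 0.69)]
tray_c [([478, 24, 53], 0.66), ([471, 28, 61], 0.35)]
tray_c [([470, 27, 52], 0.64)]
```

View pics/b13e.png

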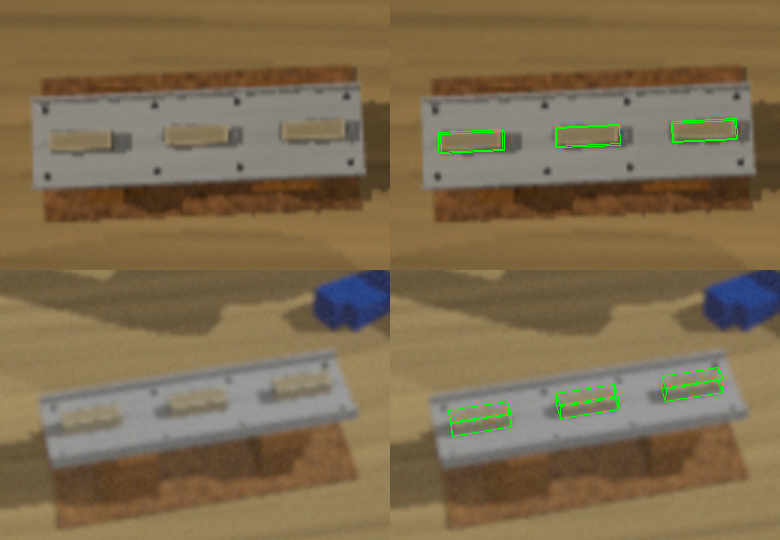

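View pics/b13_t.png

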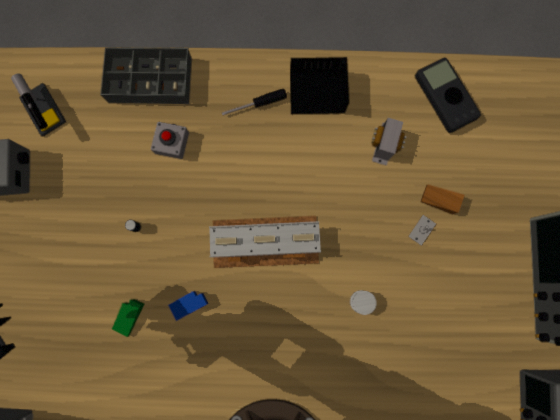

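View pics/b13_s.png

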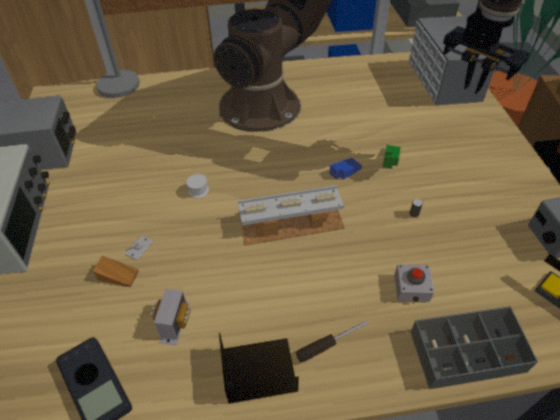

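Run:
```python
from h import *
print(env.job_done(), env.state()['t'])
```

```text
the job is handed in; nothing more can be done
the job is handed in; nothing more can be done
```

I built the stand and handed the job in at about 55 s with the arm clear.

**What I did:** The two 48 mm wedges are stacked on the right half of the mat and the two 40 mm ones on the left. Each top wedge is turned half round and tilted to its mate's slope. The tray lies lips up across both packs. The three resistors I could see lie flat in a row along its middle, 84 mm apart, which leaves about 26 mm between tab ends. I left the odd wedge and the blue and green ones alone.

**Last checks:**
- **Packs:** Model overlays matched both packs before the tray went on. The b pack was checked only in the scene view, partly hidden by the arm.
- **Tray:** It fits at (472, 26), turned 1.64 rad, in both views, agreeing to about 1 mm. I judged it level from the placing contact and the overlays, since there is no depth image.
- **Resistors:** Overlays matched all three in both views. There was no fourth on the desk in either view, and none had been knocked aside.
- **Bystanders:** The transformer, toggle plate and capacitor read within about 5 mm of where they started, within the networks' error. I never went near the test button.

**Disagreements:** The scene-camera wedge fits at the start were poor, so I used the top camera for the wedges. A top-view tray fit taken right after placing failed because the arm hid the tray; the final one was good. The networks also gave a few low-score false hits, such as a toggle plate at the b pack, which I ignored.

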